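# Take down the propping pile and put its parts away

### The arm

A 6-joint arm with a two-finger parallel gripper is mounted at the origin on a cart in front of the work surface, level with it; the furniture and walls round the work are solid. World frame = base frame: x ahead of the robot, y to its left, z up, the work surface at z = 0. Lengths are in mm, angles in rad, forces in N, time in s.
With the tool pointing down it reaches from about 350 to 775 mm from the base axis. Payload 7.3 kg.
Tool frame: the origin (TCP) lies at the very end of the fingers, on their centre line; the grasp point (between the pads) lies 19 mm behind it; z points along the fingers, y is the line along which they close (so a half turn about z gives the same grasp; the last joint's range is limited). The gripper opens to 92 mm and grips with 3 to 60 N. Pads are 19 mm wide; open, the fingers measure 130 mm over their backs; the gripper's body (75 mm by 190 mm) begins 47 mm behind the grasp point.
Start: joints at [1.148, 0.342, 1.524, -0, 1.275, -0.146], TCP at [143.456, 505.04, 226.741] pointing down, gripper open.
Joint ranges: [-2.53, 2.53], [-0.77, 2.02], [0.04, 2.7], [-1, 4.14], [0.28, 2.66], [-3.11, 3.11]. Speed limits (rad/s): [2.57, 2.57, 3.14, 3.14, 3.14, 3.14].

### API

Orientations are given as [roll, pitch, yaw] about the fixed x, y, z axes, in that order (R = Rz(yaw) Ry(pitch) Rx(roll)).
In Python, from plant import bot gives the robot as it stands.
- The arm moves only by the tool jog_arm, never from a script. Its argument "targets" is a list of rows, each an object with "xyz": the shift along the tool's x, y, z as a fraction of full scale, a list of three; "spin": the turn about the tool's z as a fraction of full scale. In form: [{"xyz": [x, y, z], "spin": spin}, ...]. A call has exactly 10 rows; each row shifts and turns the commanded pose from where the row before left it, along the tool's axes as they then stand; what a row does not reach is not made up. Full scale, the value 1, is 80 mm for a shift and 0.1 rad for a turn. A row lasts 1/8 s, in which the tool goes at most 62.5 mm and 10.7 degrees, less where a joint would pass 70% of its speed; a pose out of reach is approached as far as the arm can. A call with a number of a shift or a turn outside -1 to 1 is refused whole. A call with a gripper value outside its range is refused whole. "gripper" is the opening in per cent of the stroke, from 0 (shut) to 100 (fully open), set as the call begins (left out, the last holds). The fingers move at their own pace and stop on an object; the grip force is fixed at half the most. Time passes only in rows, so rows that do not move let the fingers close, or fill a call up. It gives the time, the measured TCP pose, the force, the opening and the grip force at its end, in the units of the state.
- bot.get_obs(): the state, without advancing time (a new reading comes with each control period).
- bot.capture(name): name is "side" or "top"; returns the picture (480x640x3 uint8, blue, green, red); there is no depth.
- bot.get_calibration(name): a dict with "vfov" (degrees; the focal length in pixels is half the picture's height over the tangent of half this angle, whatever the lens; pixels are square), "cx", "cy" (the principal point, pixels), "k1" (the pictures are not rectified: a ray, as slopes to the right and down, at radius r is drawn at 1 + k1 r^2 times it, then the intrinsics apply), "eye" and "rotation" of the camera in the world. Camera axes: x right, y down, z forward; pixel columns grow to the right and rows downward; lengths in mm; the calibration is good to about 2 mm. A picture is of the moment at which its call begins. get_calibration takes no time and is no camera call.
- bot.close_job(): hands the job in; it is judged then, once.
The state is a dict: "time": time; "joint_positions": joint angles; "dq": joint speeds; "tau": joint torques, N m; "tool_pos": TCP position; "tcp_rot": TCP orientation; "contact_force": force on the tool from outside, world axes, zero at the start; "moment": the same for the moment, N m; "grip_width": finger opening in mm; "finger_force": force on a finger pad.
Only numpy, scipy, OpenCV 4.12 (cv2) and the standard library are available. Lean on these libraries where they do the work, as an engineer would, in place of code of your own. Each camera call takes 0.05 s, during which the arm holds its last target. There are 200 camera calls.

### The job

The gluing is done, so take apart the pile in the middle of the bench and put each thing in the middle of its own place: the dark oil bottle standing in the square orange drip tray, the little white-capped jar standing in the round metal dish, the wooden block lying flat on the blue mat lengthwise within its white outline, and the roll of grey tape lying flat on the round green mat. Keep the bottle and the jar upright all the time, and leave the spanner in front of the pile and the red pliers behind it where they lie.

Things in the scene. Friction and masses are not known exactly. Their poses are not given: they have to be found in the camera images.
- tape_mid (a point): Centre (half-way up) of the roll of grey duct tape, the bottom of the pile, lying flat on the bench: 105 mm across, 51 mm high, hole about 65 mm across, so it can be gripped by its wall, about 20 mm thick, with one finger in the hole (grip it at or above half height). 0.25 kg. z axis up.
- block_mid (a point): Centre of the brown wooden block that lies flat across the tape roll: 45 mm (its x) by 120 mm (its y) by 30 mm high (its z). Beside it, the roll's top lies level with the block's underside, so fingers straddling its 45 mm width can go no lower than that while it is on the roll.
- bottle_mid (a point): Centre (half-way up) of the dark plastic oil bottle with a pointed nozzle, standing on one end part of the block: body 52 mm across and 123 mm high, 150 mm high overall; its foot is 75 mm below this point. About 0.18 kg. z axis up.
- jar_mid (a point): Centre (half-way up) of the small clear jar with a white screw cap, standing on the other end part of the block, 73 mm from the bottle's axis: 28 mm across, 60 mm high; its foot is 30 mm below this point. z axis up.
- drip_tray_floor (a point): Middle of the floor of the square orange plastic drip tray (the oil bottle's place), fixed: 96 by 96 mm outside, floor 3 mm above the bench, rim 8 mm above the bench and 3 mm thick. x and y axes parallel to its sides, z up.
- dish_floor (a point): Middle of the floor of the round grey metal parts dish (the jar's place), fixed: 146 mm across at the rim, flat floor about 100 mm across and 3 mm above the bench, rim 28 mm above the bench. z up.
- long_mat_top (a point): Middle of the top of the oblong blue mat (the block's place), fixed: 80 mm (its x) by 150 mm (its y) by 4 mm thick, with a white outline of the block, 49 by 124 mm, in its middle. Its top is 4 mm above the bench.
- round_mat_top (a point): Middle of the top of the round green mat (the tape roll's place), fixed: 140 mm across, 4 mm thick, with a thin black circle 109 mm across. Its top is 4 mm above the bench.
- spanner: Bystander: steel spanner, 204 by 33 by 8 mm, lying flat in front of the pile (robot's side); origin at its middle on the bench. To be left where it lies.
- pliers: Bystander: pliers with red handles, 180 by 68 by 12 mm, lying flat behind the pile; origin at their middle on the bench. To be left where they lie.
Not all that is in view belongs to the job. What is shaped like the part that bears tape_mid but turquoise is not meant.

How it is judged:
By the outcome, as a careful person would: the job done as asked, in the order asked, and still so for the second after the job is handed in, with the robot touching nothing.
It also fails if it takes over 104 s, if anything falls off the work surface, if the arm or the gripper's body presses on something with over 40 N, if the wrist force passes 120 N, or if a joint passes its speed limit or range.

## Working session

There is one attempt and no reset: what is moved stays moved. The work goes in short steps, Python scripts to look and compute and a tool call to move; the robot and the scene stay as the last step left them, time stands still between calls to the robot, and variables do not carry over. Pictures are saved under pics/ and viewed, at most 14 in all, crops included, and the job is handed in when it is done.

Besides the shell and the picture viewer there is one more tool, called after "Emit:" as name(argument=value, ...), one argument or row to a line, values as JSON. jog_arm: Moves the arm, as the interface text tells. Shift numbers are shares of 80 mm and turn numbers shares of 0.1 rad, none past 1 either way. Its arguments: {"type":"object","properties":{"targets":{"type":"array","items":{"type":"object","properties":{"xyz":{"type":"array","items":{"type":"number"}},"spin":{"type":"number"}}}},"gripper":{"type":"number"}},"required":["targets"]}

```bash
mkdir -p pics; cat > h.py <<'E'
import numpy as np, cv2
from plant import bot
def cal(n):
    c=bot.get_calibration(n); f=240/np.tan(np.radians(c["vfov"])/2)
    return c,f
def ray(n,u,v):
    c,f=cal(n); K=np.array([[f,0,c["cx"]],[0,f,c["cy"]],[0,0,1]])
    d=np.array([(u-c["cx"])/f,(v-c["cy"])/f]); s=d.copy()
    for _ in range(30): s=d/(1+c["k1"]*(s@s))
    return np.array(c["eye"]),np.array(c["rotation"])@np.array([s[0],s[1],1])
def onz(n,u,v,z):
    e,d=ray(n,u,v); return (e+d*(z-e[2])/d[2]).round(1)
def proj(n,p):
    c,f=cal(n); q=np.array(c["rotation"]).T@(np.array(p)-np.array(c["eye"])); s=q[:2]/q[2]
    s=s*(1+c["k1"]*(s@s)); return (f*s+[c["cx"],c["cy"]]).round(1)
E
python3 - <<'E'
from h import *
for n in("side","top"):
    cv2.imwrite(f"pics/{n}0.png",bot.capture(n)); print(n,bot.get_calibration(n))
print(bot.get_obs())
E
```

```text
side {'vfov': 50.558366437830436, 'cx': 325.9404867478576, 'cy': 244.05502798141478, 'k1': -0.08357155134087838, 'eye': array([  39.89074909, 1068.21381024,  534.78915257]), 'rotation': array([-1.9180383 , -0.01840378, -2.6776331 ])}
top {'vfov': 46.92912609199838, 'cx': 317.2184403061268, 'cy': 249.7892335017268, 'k1': -0.012553507673453567, 'eye': array([ 422.42385044,  100.35606627, 1497.73248149]), 'rotation': array([-3.06372682, -0.01142327, -1.55044837])}
{'time': 0.1, 'joint_positions': array([ 1.14801474e+00,  3.42651483e-01,  1.52486391e+00, -3.91018568e-05,
        1.27540737e+00, -1.45979749e-01]), 'dq': array([ 0.00039763, -0.00294033, -0.00286305, -0.00066671,  0.00080319,
       -0.00151438]), 'tau': array([ 8.45074501e-04, -4.32004845e+01, -2.44696194e+01,  7.18699931e-02,
        5.25336410e-02, -4.35420327e-05]), 'tool_pos': array([143.31104211, 504.707351  , 226.13537155]), 'tcp_rot': array([-3.14027126e+00, -1.56483950e-04,  2.86480212e+00]), 'contact_force': array([-0.92614271, -0.43796723,  0.51185983]), 'moment': array([-0.0655797 ,  0.02979689, -0.00195546]), 'finger_force': 0.0, 'grip_width': 91.53176856216636}
```

View pics/top0.png

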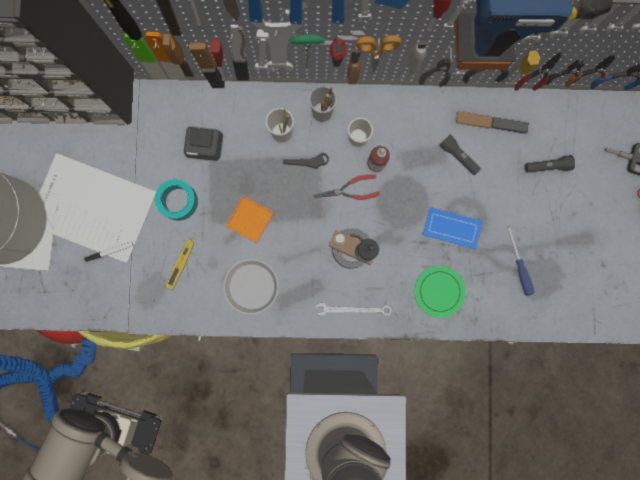

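View pics/side0.png

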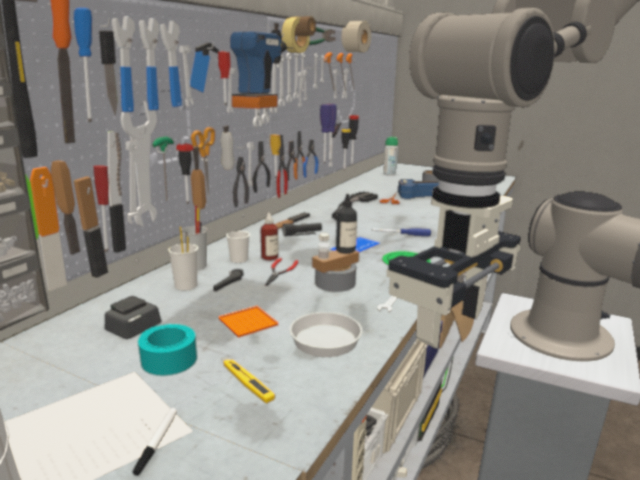

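The top view shows the pile at about (353,248): bottle (368,249) and jar cap (340,238). The tray is at (250,220), dish (251,287), blue mat (452,228), green mat (440,291), spanner (354,310) and pliers (350,190). The side view shows the bottle nozzle at (348,198) and the jar cap at (323,237).

```bash
sed -i 's/np.array(c\["rotation"\])/R.from_euler("xyz",c["rotation"]).as_matrix()/; 1a from scipy.spatial.transform import Rotation as R' h.py
cat >> h.py <<'E'
def blobs(img,lo,hi,box,amin=30):
    x0,y0,x1,y1=box; hsv=cv2.cvtColor(img,cv2.COLOR_BGR2HSV)
    m=cv2.inRange(hsv,lo,hi); k=np.zeros_like(m); k[y0:y1,x0:x1]=m[y0:y1,x0:x1]
    cs=cv2.findContours(k,cv2.RETR_EXTERNAL,cv2.CHAIN_APPROX_NONE)[0]
    return [c for c in sorted(cs,key=cv2.contourArea,reverse=True) if cv2.contourArea(c)>amin]
def wrect(n,c,z):
    p=np.array([onz(n,u,v,z)[:2] for u,v in c[:,0,:]],np.float32)
    (x,y),(w,h),a=cv2.minAreaRect(p); 
    if w>h: w,h,a=h,w,a+90   # a: direction of short side
    return np.round([x,y,w,h,(a+90)%180-90],1)
E
python3 - <<'E'
from h import *
t=cv2.imread("pics/top0.png"); s=cv2.imread("pics/side0.png")
for nm,lo,hi,box,z in [("tray",(5,150,100),(20,255,255),(215,180,290,260),6),("blue",(100,120,80),(125,255,255),(410,195,490,260),4),("green",(50,120,80),(75,255,255),(400,255,480,330),4),("blockwood",(5,60,60),(20,200,230),(320,220,390,280),132-51+0)]:
    for c in blobs(t,lo,hi,box)[:1]: print(nm,wrect("top",c,z),cv2.contourArea(c))
print(proj("top",[600,0,0]))
for nm,im,(x0,y0,x1,y1) in [("top",t,(310,210,400,285)),("dish",t,(215,250,290,325)),("s",s,(285,180,385,300))]:
    f=400//(y1-y0) if nm!="s" else 4
    cv2.imwrite(f"pics/c_{nm}.png",cv2.resize(im[y0:y1,x0:x1],None,fx=f,fy=f,interpolation=cv2.INTER_CUBIC)); 
a=cv2.imread("pics/c_top.png");b=cv2.imread("pics/c_dish.png");c=cv2.imread("pics/c_s.png")
H=500; o=np.zeros((H,800,3),np.uint8)
b=b[:,:0]; print(a.shape,c.shape)
a=cv2.resize(a,(400,333)); c=cv2.resize(c,(400,480)); o[:333,:400]=a; o[:480,400:]=c; cv2.imwrite("pics/crop1.png",o)
E
```

```text
tray [619.1 272.   93.4  93.5 -27.5] 1115.5
blue [ 607.9 -281.5   78.5  147.7  -13.6] 1462.5
green [ 433.5 -247.2  132.2  133.3    1.1] 1907.0
blockwood [554.   16.4  56.1  73.7 -16.5] 292.0
[349.1 228.4]
(375, 450, 3) (480, 400, 3)
```

View pics/crop1.png

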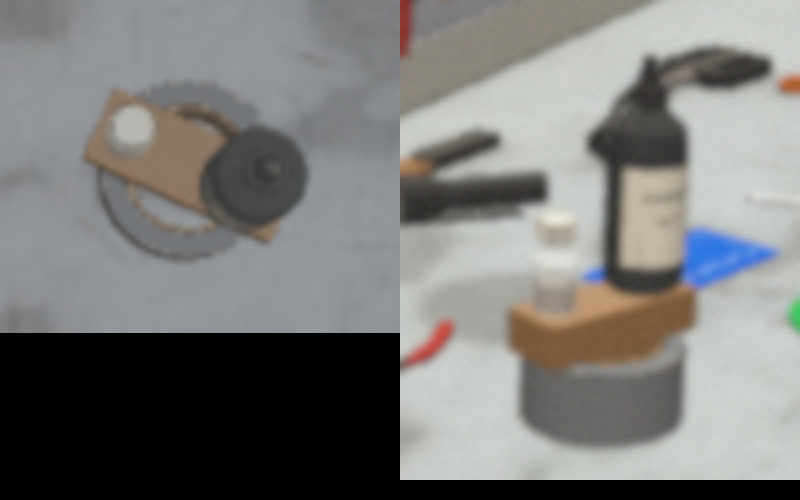

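The crop shows, in top-view pixels, the jar cap at (339.7,239) and the bottle shoulder disk at (367.6,249.2) with its nozzle tip at (370.1,247.8). The visible block corners are (335.4,230.3), (329.1,246) and (371.2,264.7). The tape outer ring is centred at about (352,248.3).

```bash
python3 - <<'E'
from h import *
print("jar",onz("top",339.7,239,141),"tip",onz("top",370.1,247.8,231),"shoulder",onz("top",367.6,249.2,195),"tape",onz("top",352,248.3,51))
k=[onz("top",u,v,81) for u,v in((335.4,230.3),(329.1,246),(371.2,264.7))]; print("corners",*k,"mid",(k[0]+k[2])/2)
d=k[2]-k[1]; print("len",np.linalg.norm(d),"yaw of long",np.degrees(np.arctan2(d[1],d[0])))
# side tip / cap: crop scale 4, origin (285,180), crop x offset 400
for nm,u,v,z in(("tip",650,58,231),("cap",555,214,141)):
    print("side",nm,onz("side",285+(u-400)/4,180+v/4,z))
t=cv2.imread("pics/top0.png"); 
g=cv2.GaussianBlur(cv2.cvtColor(t,cv2.COLOR_BGR2GRAY),(3,3),0)[250:325,215:290]
print(cv2.HoughCircles(g,cv2.HOUGH_GRADIENT,1,30,param1=80,param2=12,minRadius=15,maxRadius=32))
for p in((251,287),):print("dish rim",onz("top",*p,28))
for m in [(395,300),(300,320)]:pass
print("spanner",onz("top",354,310,0),"pliers",onz("top",350,190,0))
E
```

```text
jar [556.4  32.1 141. ] tip [528.7 -33.7 231. ] shoulder [528.3 -31.6 195. ] tape [541.5  -5.2  51. ]
corners [584.7  40.6  81. ] [543.7  56.1  81. ] [497.8 -53.   81. ] mid [541.25  -6.2   81.  ]
len 118.36224060062399 yaw of long -112.8172175382065
side tip [522.6 -25.3 231. ]
side cap [558.5  27.3 141. ]
[[[36.5 35.5 21.8]]]
dish rim [434.8 259.3  28. ]
spanner [378.9 -16.9   0. ] pliers [706.   -0.9   0. ]
```

```bash
cat > plan.py <<'E'
import sys
from h import *
# usage: plan.py x,y,z,yawdeg,rows ...  ; prints tool-axis rows (fractions)
o=bot.get_obs(); p=o["tool_pos"].copy(); yaw=o["tcp_rot"][2]
print("t",o["time"],p.round(1),"yaw",round(np.degrees(yaw),1))
rows=[]
for a in sys.argv[1:]:
    x,y,z,yd,n=map(float,a.split(",")); n=int(n); p0=p.copy(); T=np.array([x,y,z])
    dy=(np.radians(yd)-yaw+np.pi)%(2*np.pi)-np.pi; y0=yaw
    for i in range(1,n+1):
        w=p0+(T-p0)*i/n; d=w-p
        X=np.array([np.cos(yaw),np.sin(yaw),0]); Y=np.array([np.sin(yaw),-np.cos(yaw),0])
        f=np.round([d@X/80,d@Y/80,-d[2]/80],2); s=round(-(y0+dy*i/n-yaw)/.1,2)
        p=p+80*(f[0]*X+f[1]*Y)-[0,0,80*f[2]]; yaw-=s*.1
        rows.append('{"xyz":[%g,%g,%g],"spin":%g}'%(*(f+0),s+0))
for i in range(0,len(rows),10): print("["+",".join(rows[i:i+10])+"]\n")
E
python3 plan.py 528,-31,300,67.2,20
```

```text
t 0.1 [143.3 504.7 226.1] yaw 164.1
[{"xyz":[-0.32,-0.26,-0.05],"spin":0.85},{"xyz":[-0.35,-0.22,-0.04],"spin":0.84},{"xyz":[-0.36,-0.2,-0.05],"spin":0.85},{"xyz":[-0.37,-0.17,-0.04],"spin":0.84},{"xyz":[-0.39,-0.13,-0.05],"spin":0.85},{"xyz":[-0.4,-0.11,-0.05],"spin":0.85},{"xyz":[-0.41,-0.06,-0.04],"spin":0.84},{"xyz":[-0.41,-0.03,-0.05],"spin":0.85},{"xyz":[-0.41,0,-0.05],"spin":0.84},{"xyz":[-0.41,0.04,-0.04],"spin":0.85}]

[{"xyz":[-0.41,0.07,-0.05],"spin":0.85},{"xyz":[-0.4,0.1,-0.04],"spin":0.84},{"xyz":[-0.39,0.14,-0.05],"spin":0.85},{"xyz":[-0.37,0.17,-0.05],"spin":0.84},{"xyz":[-0.36,0.21,-0.04],"spin":0.85},{"xyz":[-0.34,0.23,-0.05],"spin":0.85},{"xyz":[-0.32,0.26,-0.04],"spin":0.84},{"xyz":[-0.3,0.28,-0.05],"spin":0.85},{"xyz":[-0.27,0.31,-0.05],"spin":0.84},{"xyz":[-0.24,0.34,-0.04],"spin":0.85}]
```

Emit:
jog_arm(
  targets=[
    {"xyz":[-0.32,-0.26,-0.05],"spin":0.85},
    {"xyz":[-0.35,-0.22,-0.04],"spin":0.84},
    {"xyz":[-0.36,-0.2,-0.05],"spin":0.85},
    {"xyz":[-0.37,-0.17,-0.04],"spin":0.84},
    {"xyz":[-0.39,-0.13,-0.05],"spin":0.85},
    {"xyz":[-0.4,-0.11,-0.05],"spin":0.85},
    {"xyz":[-0.41,-0.06,-0.04],"spin":0.84},
    {"xyz":[-0.41,-0.03,-0.05],"spin":0.85},
    {"xyz":[-0.41,0,-0.05],"spin":0.84},
    {"xyz":[-0.41,0.04,-0.04],"spin":0.85},
  ],
  gripper=100,
)

```text
time: 1.35
tool_pos: [336.3, 236.7, 263.5]
tcp_rot: [-3.141, -0.0, 2.016]
contact_force: [-0.1, -0.4, -0.0]
grip_width: 91.7
finger_force: 0.0
```

Emit:
jog_arm(
  targets=[
    {"xyz":[-0.41,0.07,-0.05],"spin":0.85},
    {"xyz":[-0.4,0.1,-0.04],"spin":0.84},
    {"xyz":[-0.39,0.14,-0.05],"spin":0.85},
    {"xyz":[-0.37,0.17,-0.05],"spin":0.84},
    {"xyz":[-0.36,0.21,-0.04],"spin":0.85},
    {"xyz":[-0.34,0.23,-0.05],"spin":0.85},
    {"xyz":[-0.32,0.26,-0.04],"spin":0.84},
    {"xyz":[-0.3,0.28,-0.05],"spin":0.85},
    {"xyz":[-0.27,0.31,-0.05],"spin":0.84},
    {"xyz":[-0.24,0.34,-0.04],"spin":0.85},
  ],
)

```text
time: 2.6
tool_pos: [528.9, -31.3, 300.1]
tcp_rot: [-3.141, -0.0, 1.17]
contact_force: [1.4, 0.9, -0.1]
grip_width: 91.8
finger_force: 0.0
```

```bash
python3 - <<'E'
from h import *
print(bot.get_obs()["tool_pos"])
s=bot.capture("side"); cv2.imwrite("pics/side1.png",s)
cv2.imwrite("pics/crop2.png",cv2.resize(s[130:310,250:450],None,fx=3,fy=3,interpolation=cv2.INTER_CUBIC))
o=bot.get_obs();print(o["tool_pos"],o["tcp_rot"],proj("side",o["tool_pos"]))
E
python3 plan.py 528,-31,300,67.2,2 528,-31,171,67.2,8
```

```text
[528.92160561 -31.32391164 300.08362022]
[531.02015606 -34.46942118 299.9456971 ] [3.13997974e+00 1.35864733e-03 1.16437233e+00] [346.8 165.3]
t 2.65 [531.  -34.5 299.9] yaw 66.7
[{"xyz":[0.01,-0.03,0],"spin":-0.04},{"xyz":[0.01,-0.02,0],"spin":-0.04},{"xyz":[0,0,0.2],"spin":0},{"xyz":[0,0,0.2],"spin":0},{"xyz":[0,0,0.2],"spin":0},{"xyz":[0,0,0.21],"spin":0},{"xyz":[0,0,0.2],"spin":0},{"xyz":[0,0,0.2],"spin":0},{"xyz":[0,0,0.2],"spin":0},{"xyz":[0.01,0,0.2],"spin":0}]
```

View pics/crop2.png

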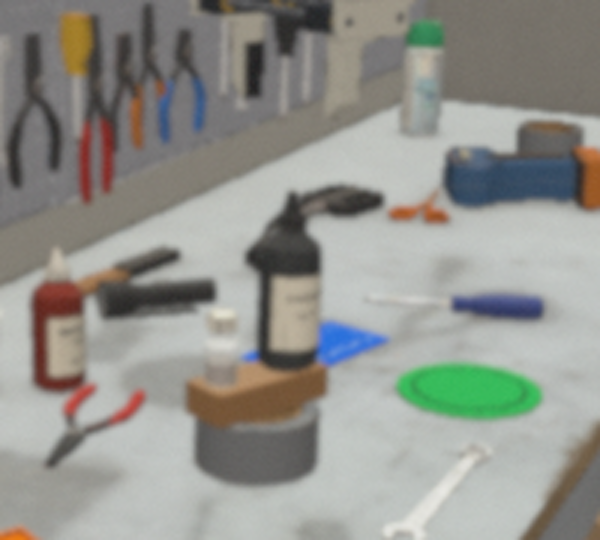

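The crop shows the bottle tip at side pixel (347,195), body mid at u≈346.7, the jar at u≈324, and the open fingers above at v≈167. I'll let the arm settle for a row or two and compare projections.

Emit:
jog_arm(
  targets=[
    {"xyz":[0,0,0],"spin":0},
    {"xyz":[0,0,0],"spin":0},
    {"xyz":[0,0,0],"spin":0},
    {"xyz":[0,0,0],"spin":0},
    {"xyz":[0,0,0.1],"spin":0},
    {"xyz":[0,0,0.1],"spin":0},
    {"xyz":[0,0,0.1],"spin":0},
    {"xyz":[0,0,0],"spin":0},
    {"xyz":[0,0,0],"spin":0},
    {"xyz":[0,0,0],"spin":0},
  ],
)

```text
time: 3.9
tool_pos: [528.7, -30.5, 276.6]
tcp_rot: [3.141, -0.0, 1.173]
contact_force: [0.7, 0.6, -0.2]
grip_width: 91.8
finger_force: 0.0
```

```bash
python3 - <<'E'
from h import *
o=bot.get_obs();print(o["time"],o["tool_pos"],o["tcp_rot"],o["contact_force"])
for p in [(528,-32,231),(528,-32,140),(556,32,141),(528,-28,231),(531,-34.5,300)]: print(p,proj("side",p),proj("top",p))
y=1.164
for k in(-46,-65,46,65): print(k,proj("side",np.array([531,-34.5,300])+k*np.array([np.sin(y),-np.cos(y),0])))
# two-view triangulation of tip and cap top
def tri(a,b):
    (e1,d1),(e2,d2)=ray("top",*a),ray("side",*b); A=np.c_[d1,-d2]; t=np.linalg.lstsq(A,e2-e1,rcond=None)[0]
    return (e1+d1*t[0]).round(1),(e2+d2*t[1]).round(1)
print(tri((370.1,247.8),(347.3,194.5)),tri((339.7,239),(323.9,233.5)))
E
```

```text
3.9 [528.72575644 -30.47986454 276.60758882] [ 3.14095893e+00 -1.92471801e-04  1.17274401e+00] [ 0.72261011  0.56845842 -0.15627067]
(528, -32, 231) [346.6 193.6] [369.4 248.1]
(528, -32, 140) [345.4 229.2] [365.5 251.1]
(556, 32, 141) [323.8 234.2] [339.7 239.2]
(528, -28, 231) [345.9 194. ] [367.6 248.1]
(531, -34.5, 300) [346.8 165.2] [373.9 244.2]
-46 [360.1 168.4]
-65 [365.8 169.8]
46 [334.2 162.2]
65 [329.2 161.1]
(array([528.9, -34. , 228.4]), array([527.3, -34.7, 228.3])) (array([556.3,  32.2, 142.9]), array([555.8,  32. , 142.8]))
```

```bash
python3 plan.py 528.3,-32.5,250,67.2,3 528.3,-32.5,171,67.2,5
```

```text
t 3.9 [528.7 -30.5 276.6] yaw 67.2
[{"xyz":[-0.01,0,0.11],"spin":0},{"xyz":[-0.01,0,0.11],"spin":0},{"xyz":[-0.01,0,0.11],"spin":0},{"xyz":[0,0,0.2],"spin":0},{"xyz":[0,0,0.2],"spin":0},{"xyz":[0,0,0.19],"spin":0},{"xyz":[0,0,0.2],"spin":0},{"xyz":[0,0,0.2],"spin":0}]
```

Emit:
jog_arm(
  targets=[
    {"xyz":[-0.01,0,0.11],"spin":0},
    {"xyz":[-0.01,0,0.11],"spin":0},
    {"xyz":[-0.01,0,0.11],"spin":0},
    {"xyz":[0,0,0.2],"spin":0},
    {"xyz":[0,0,0.2],"spin":0},
    {"xyz":[0,0,0.19],"spin":0},
    {"xyz":[0,0,0.2],"spin":0},
    {"xyz":[0,0,0.2],"spin":0},
    {"xyz":[0,0,0],"spin":0},
    {"xyz":[0,0,0],"spin":0},
  ],
)

```text
time: 5.15
tool_pos: [528.0, -32.7, 171.1]
tcp_rot: [3.141, -0.0, 1.173]
contact_force: [0.1, -0.2, 0.4]
grip_width: 91.8
finger_force: 0.0
```

Emit:
jog_arm(
  targets=[
    {"xyz":[0,0,0],"spin":0},
    {"xyz":[0,0,0],"spin":0},
    {"xyz":[0,0,0],"spin":0},
    {"xyz":[0,0,0],"spin":0},
    {"xyz":[0,0,0],"spin":0},
    {"xyz":[0,0,0],"spin":0},
    {"xyz":[0,0,0],"spin":0},
    {"xyz":[0,0,0],"spin":0},
    {"xyz":[0,0,0],"spin":0},
    {"xyz":[0,0,0],"spin":0},
  ],
  gripper=0,
)

```text
time: 6.4
tool_pos: [527.7, -32.7, 170.8]
tcp_rot: [3.141, -0.0, 1.173]
contact_force: [1.5, 0.3, 0.2]
grip_width: 51.5
finger_force: 30.0
```

```bash
python3 plan.py 527.7,-32.7,265,67.2,6 535,-8,265,67.2,2 607,232,265,67.2,9 619,272,265,67.2,3 
```

```text
t 6.4 [527.7 -32.7 170.8] yaw 67.2
[{"xyz":[0,0,-0.2],"spin":0},{"xyz":[0,0,-0.19],"spin":0},{"xyz":[0,0,-0.2],"spin":0},{"xyz":[0,0,-0.2],"spin":0},{"xyz":[0,0,-0.19],"spin":0},{"xyz":[0,0,-0.2],"spin":0},{"xyz":[0.16,-0.02,0],"spin":0},{"xyz":[0.16,-0.02,0],"spin":0},{"xyz":[0.35,-0.04,0],"spin":0},{"xyz":[0.34,-0.03,0],"spin":0}]

[{"xyz":[0.35,-0.04,0],"spin":0},{"xyz":[0.34,-0.04,0],"spin":0},{"xyz":[0.35,-0.03,0],"spin":0},{"xyz":[0.35,-0.04,0],"spin":0},{"xyz":[0.34,-0.04,0],"spin":0},{"xyz":[0.35,-0.03,0],"spin":0},{"xyz":[0.34,-0.04,0],"spin":0},{"xyz":[0.17,-0.02,0],"spin":0},{"xyz":[0.18,-0.02,0],"spin":0},{"xyz":[0.17,-0.01,0],"spin":0}]
```

Emit:
jog_arm(
  targets=[
    {"xyz":[0,0,-0.1],"spin":0},
    {"xyz":[0,0,-0.2],"spin":0},
    {"xyz":[0,0,-0.25],"spin":0},
    {"xyz":[0,0,-0.25],"spin":0},
    {"xyz":[0,0,-0.2],"spin":0},
    {"xyz":[0,0,-0.18],"spin":0},
    {"xyz":[0.16,-0.02,0],"spin":0},
    {"xyz":[0.16,-0.02,0],"spin":0},
    {"xyz":[0.35,-0.04,0],"spin":0},
    {"xyz":[0.34,-0.03,0],"spin":0},
  ],
)

```text
time: 7.65
tool_pos: [550.7, 47.0, 264.1]
tcp_rot: [-3.14, 0.0, 1.173]
contact_force: [-0.0, 0.3, -2.0]
grip_width: 51.5
finger_force: 30.0
```

Emit:
jog_arm(
  targets=[
    {"xyz":[0.35,-0.04,0],"spin":0},
    {"xyz":[0.34,-0.04,0],"spin":0},
    {"xyz":[0.35,-0.03,0],"spin":0},
    {"xyz":[0.35,-0.04,0],"spin":0},
    {"xyz":[0.34,-0.04,0],"spin":0},
    {"xyz":[0.35,-0.03,0],"spin":0},
    {"xyz":[0.34,-0.04,0],"spin":0},
    {"xyz":[0.17,-0.02,0],"spin":0},
    {"xyz":[0.18,-0.02,0],"spin":0},
    {"xyz":[0.17,-0.01,0],"spin":0},
  ],
)

```text
time: 8.9
tool_pos: [619.2, 272.2, 265.0]
tcp_rot: [-3.141, 0.0, 1.173]
contact_force: [0.4, -0.4, -2.3]
grip_width: 51.6
finger_force: 30.0
```

Emit:
jog_arm(
  targets=[
    {"xyz":[0,0,0.1],"spin":0},
    {"xyz":[0,0,0.2],"spin":0},
    {"xyz":[0,0,0.25],"spin":0},
    {"xyz":[0,0,0.25],"spin":0},
    {"xyz":[0,0,0.25],"spin":0},
    {"xyz":[0,0,0.25],"spin":0},
    {"xyz":[0,0,0.2],"spin":0},
    {"xyz":[0,0,0.1],"spin":0},
    {"xyz":[0,0,0],"spin":0},
    {"xyz":[0,0,0],"spin":0},
  ],
)

```text
time: 10.15
tool_pos: [619.6, 271.8, 138.1]
tcp_rot: [3.14, -0.001, 1.173]
contact_force: [-0.1, -0.1, -2.4]
grip_width: 51.5
finger_force: 30.0
```

```bash
python3 - <<'E'
from h import *
t=bot.capture("top");s=bot.capture("side"); cv2.imwrite("pics/top2.png",t); cv2.imwrite("pics/side2.png",s)
o=np.zeros((480,800,3),np.uint8)
o[:,:400]=cv2.resize(t[170:290,205:305],(400,480),interpolation=cv2.INTER_CUBIC)
o[:,400:]=cv2.resize(s[200:350,190:315],(400,480),interpolation=cv2.INTER_CUBIC); cv2.imwrite("pics/crop3.png",o)
E
python3 plan.py 619,272,93.5,67.2,4
```

```text
t 10.25 [619.6 271.8 138.1] yaw 67.2
[{"xyz":[0,0,0.14],"spin":0},{"xyz":[0,0,0.14],"spin":0},{"xyz":[0,-0.01,0.14],"spin":0},{"xyz":[0,0,0.14],"spin":0}]
```

View pics/crop3.png

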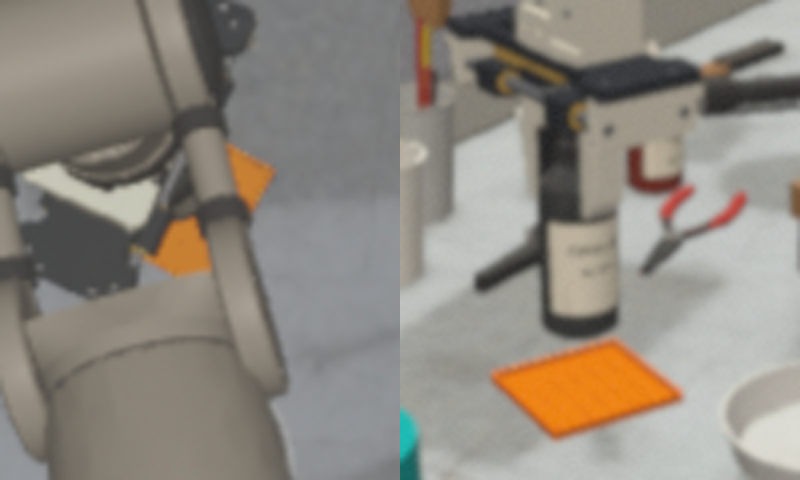

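The side crop shows the bottle hanging upright above the tray, with the tray's corners centred at about side pixel (248,321).

```bash
python3 - <<'E'
from h import *
print(proj("side",(619,272,6)),onz("side",248.1,321.3,6))
c=blobs(cv2.imread("pics/side0.png"),(5,150,100),(20,255,255),(200,290,290,345))[0]; print(wrect("side",c,6))
E
```

```text
[246.5 320. ] [612.7 275.2   6. ]
[616.  271.7  96.6 100.4  61.8]
```

Emit:
jog_arm(
  targets=[
    {"xyz":[0,-0.01,0.12],"spin":0},
    {"xyz":[0,-0.01,0.14],"spin":0},
    {"xyz":[0,0,0.14],"spin":0},
    {"xyz":[0,0,0.1],"spin":0},
    {"xyz":[0,0,0.04],"spin":0},
    {"xyz":[0,0,0.02],"spin":0},
    {"xyz":[0,0,0],"spin":0},
    {"xyz":[0,0,0],"spin":0},
    {"xyz":[0,0,0],"spin":0},
    {"xyz":[0,0,0],"spin":0},
  ],
)

```text
time: 11.5
tool_pos: [617.6, 272.5, 93.1]
tcp_rot: [3.141, -0.001, 1.173]
contact_force: [-3.2, -0.9, 7.0]
grip_width: 51.8
finger_force: 30.0
```

Emit:
jog_arm(
  targets=[
    {"xyz":[0,0,0],"spin":0},
    {"xyz":[0,0,0],"spin":0},
    {"xyz":[0,0,0],"spin":0},
    {"xyz":[0,0,0],"spin":0},
    {"xyz":[0,0,0],"spin":0},
    {"xyz":[0,0,0],"spin":0},
    {"xyz":[0,0,0],"spin":0},
    {"xyz":[0,0,0],"spin":0},
    {"xyz":[0,0,-0.1],"spin":0},
    {"xyz":[0,0,-0.2],"spin":0},
  ],
  gripper=100,
)

```text
time: 12.75
tool_pos: [617.4, 272.2, 116.7]
tcp_rot: [-3.141, 0.001, 1.173]
contact_force: [0.5, -0.8, -0.2]
grip_width: 91.6
finger_force: 0.0
```

```bash
python3 plan.py 618,272,220,67.2,4 604,220,220,67.2,2 568,77,220,67.2,5 556,32,200,67.2,3 556,32,145,67.2,3 556,32,114,67.2,3 
```

```text
t 12.75 [617.4 272.2 116.7] yaw 67.2
[{"xyz":[0,0,-0.32],"spin":0},{"xyz":[0,0,-0.33],"spin":0},{"xyz":[0,0.01,-0.32],"spin":0},{"xyz":[0,0,-0.32],"spin":0},{"xyz":[-0.33,0.04,0],"spin":0},{"xyz":[-0.34,0.05,0],"spin":0},{"xyz":[-0.36,0.06,0],"spin":0},{"xyz":[-0.37,0.05,0],"spin":0},{"xyz":[-0.36,0.06,0],"spin":0},{"xyz":[-0.37,0.05,0],"spin":0}]

[{"xyz":[-0.36,0.06,0],"spin":0},{"xyz":[-0.19,0.03,0.08],"spin":0},{"xyz":[-0.19,0.02,0.09],"spin":0},{"xyz":[-0.2,0.03,0.08],"spin":0},{"xyz":[0,0,0.23],"spin":0},{"xyz":[0,0,0.23],"spin":0},{"xyz":[0,0,0.23],"spin":0},{"xyz":[0,0,0.13],"spin":0},{"xyz":[0,0,0.13],"spin":0},{"xyz":[0,0,0.12],"spin":0}]
```

Emit:
jog_arm(
  targets=[
    {"xyz":[0,0,-0.32],"spin":0},
    {"xyz":[0,0,-0.33],"spin":0},
    {"xyz":[0,0.01,-0.32],"spin":0},
    {"xyz":[0,0,-0.32],"spin":0},
    {"xyz":[-0.33,0.04,0],"spin":0},
    {"xyz":[-0.34,0.05,0],"spin":0},
    {"xyz":[-0.36,0.06,0],"spin":0},
    {"xyz":[-0.37,0.05,0],"spin":0},
    {"xyz":[-0.36,0.06,0],"spin":0},
    {"xyz":[-0.37,0.05,0],"spin":0},
  ],
)

```text
time: 14.0
tool_pos: [575.2, 104.5, 221.1]
tcp_rot: [3.14, -0.001, 1.173]
contact_force: [0.6, 0.6, 0.5]
grip_width: 92.0
finger_force: 0.0
```

Emit:
jog_arm(
  targets=[
    {"xyz":[-0.36,0.06,0],"spin":0},
    {"xyz":[-0.19,0.03,0.08],"spin":0},
    {"xyz":[-0.19,0.02,0.09],"spin":0},
    {"xyz":[-0.2,0.03,0.08],"spin":0},
    {"xyz":[0,0,0],"spin":0},
    {"xyz":[0,0,0.23],"spin":0},
    {"xyz":[0,0,0.23],"spin":0},
    {"xyz":[0,0,0.1],"spin":0},
    {"xyz":[0,0,0],"spin":0},
    {"xyz":[0,0,0],"spin":0},
  ],
)

```text
time: 15.25
tool_pos: [556.9, 31.8, 155.4]
tcp_rot: [3.14, -0.001, 1.173]
contact_force: [-0.7, 0.5, 0.1]
grip_width: 91.7
finger_force: 0.0
```

```bash
python3 plan.py 556,32,114,67.2,4; python3 - <<'E'
from h import *
t=bot.capture("top");s=bot.capture("side"); cv2.imwrite("pics/top3.png",t); cv2.imwrite("pics/side3.png",s)
o=np.zeros((480,800,3),np.uint8)
o[:,:400]=cv2.resize(t[170:330,205:345],(400,480),interpolation=cv2.INTER_CUBIC)
o[:,400:]=cv2.resize(s[170:350,220:370],(400,480),interpolation=cv2.INTER_CUBIC); cv2.imwrite("pics/crop4.png",o)
E
```

```text
t 15.25 [556.9  31.8 155.4] yaw 67.2
[{"xyz":[0,0,0.13],"spin":0},{"xyz":[0,-0.01,0.13],"spin":0},{"xyz":[0,0,0.13],"spin":0},{"xyz":[0,0,0.13],"spin":0}]
```

View pics/crop4.png

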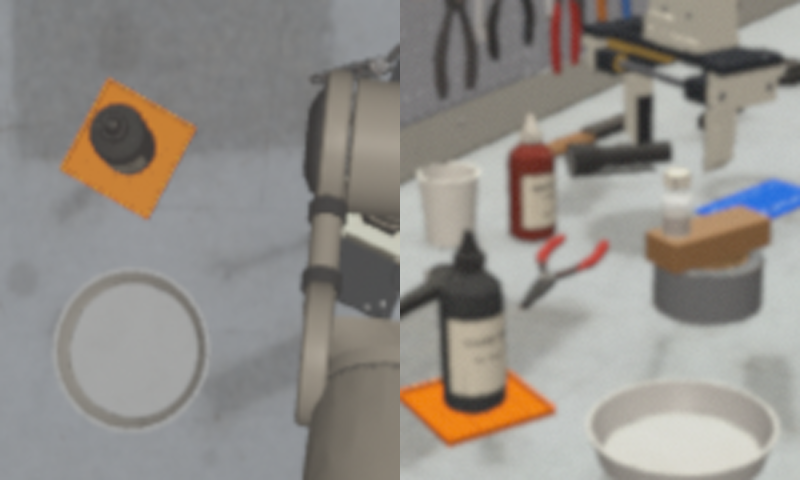

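The bottle stands upright in the tray with its tip at top pixel (245.3,212.3). The dish rim is centred at (250.9,286.7), and the jar is centred under the open fingers.

Emit:
jog_arm(
  targets=[
    {"xyz":[0,0,0.13],"spin":0},
    {"xyz":[0,-0.01,0.13],"spin":0},
    {"xyz":[0,0,0.13],"spin":0},
    {"xyz":[0,0,0.13],"spin":0},
    {"xyz":[0,0,0],"spin":0},
    {"xyz":[0,0,0],"spin":0},
    {"xyz":[0,0,0],"spin":0},
    {"xyz":[0,0,0],"spin":0},
    {"xyz":[0,0,0],"spin":0},
    {"xyz":[0,0,0],"spin":0},
  ],
)

```text
time: 16.6
tool_pos: [555.7, 32.0, 113.2]
tcp_rot: [3.141, -0.0, 1.173]
contact_force: [0.1, 0.8, 0.5]
grip_width: 91.6
finger_force: 0.0
```

Emit:
jog_arm(
  targets=[
    {"xyz":[0,0,0],"spin":0},
    {"xyz":[0,0,0],"spin":0},
    {"xyz":[0,0,0],"spin":0},
    {"xyz":[0,0,0],"spin":0},
    {"xyz":[0,0,0],"spin":0},
    {"xyz":[0,0,0],"spin":0},
    {"xyz":[0,0,0],"spin":0},
    {"xyz":[0,0,0],"spin":0},
    {"xyz":[0,0,0],"spin":0},
    {"xyz":[0,0,0],"spin":0},
  ],
  gripper=0,
)

```text
time: 17.85
tool_pos: [555.7, 32.0, 113.2]
tcp_rot: [3.141, -0.0, 1.173]
contact_force: [0.6, -0.2, -0.7]
grip_width: 25.4
finger_force: 30.0
```

```bash
python3 -c "
from h import *
print(onz('top',245.3,212.3,153),onz('top',250.9,286.7,28))"; python3 plan.py 556,32,190,67.2,5 544,55,190,67.2,2 460,213,170,67.2,8 435,259,150,67.2,3 435,259,60,67.2,5 435,259,45,67.2,2
```

```text
[616.  265.2 153. ] [435.6 259.6  28. ]
t 17.85 [555.7  32.  113.2] yaw 67.2
[{"xyz":[0,0,-0.19],"spin":0},{"xyz":[0,0,-0.19],"spin":0},{"xyz":[0,0,-0.2],"spin":0},{"xyz":[0,0,-0.19],"spin":0},{"xyz":[0,0,-0.19],"spin":0},{"xyz":[0.1,-0.12,0],"spin":0},{"xyz":[0.11,-0.13,0],"spin":0},{"xyz":[0.18,-0.22,0.03],"spin":0},{"xyz":[0.17,-0.21,0.03],"spin":0},{"xyz":[0.18,-0.22,0.03],"spin":0}]

[{"xyz":[0.18,-0.22,0.03],"spin":0},{"xyz":[0.17,-0.21,0.04],"spin":0},{"xyz":[0.18,-0.22,0.03],"spin":0},{"xyz":[0.18,-0.21,0.03],"spin":0},{"xyz":[0.17,-0.22,0.03],"spin":0},{"xyz":[0.14,-0.17,0.08],"spin":0},{"xyz":[0.13,-0.17,0.09],"spin":0},{"xyz":[0.14,-0.17,0.08],"spin":0},{"xyz":[0,0,0.22],"spin":0},{"xyz":[0,0,0.23],"spin":0}]

[{"xyz":[0,0,0.22],"spin":0},{"xyz":[0,0,0.23],"spin":0},{"xyz":[0,0,0.22],"spin":0},{"xyz":[0,0,0.1],"spin":0},{"xyz":[0,0,0.09],"spin":0}]
```

Emit:
jog_arm(
  targets=[
    {"xyz":[0,0,-0.1],"spin":0},
    {"xyz":[0,0,-0.2],"spin":0},
    {"xyz":[0,0,-0.23],"spin":0},
    {"xyz":[0,0,-0.23],"spin":0},
    {"xyz":[0,0,-0.2],"spin":0},
    {"xyz":[0.1,-0.12,0],"spin":0},
    {"xyz":[0.11,-0.13,0],"spin":0},
    {"xyz":[0.18,-0.22,0.03],"spin":0},
    {"xyz":[0.17,-0.21,0.03],"spin":0},
    {"xyz":[0.18,-0.22,0.03],"spin":0},
  ],
)

```text
time: 19.1
tool_pos: [510.9, 116.1, 182.2]
tcp_rot: [-3.141, 0.0, 1.173]
contact_force: [-0.5, 0.3, -0.6]
grip_width: 25.7
finger_force: 30.0
```

Emit:
jog_arm(
  targets=[
    {"xyz":[0.18,-0.22,0.03],"spin":0},
    {"xyz":[0.17,-0.21,0.04],"spin":0},
    {"xyz":[0.18,-0.22,0.03],"spin":0},
    {"xyz":[0.18,-0.21,0.03],"spin":0},
    {"xyz":[0.17,-0.22,0.03],"spin":0},
    {"xyz":[0.14,-0.17,0.08],"spin":0},
    {"xyz":[0.13,-0.17,0.09],"spin":0},
    {"xyz":[0.14,-0.17,0.08],"spin":0},
    {"xyz":[0,0,0.15],"spin":0},
    {"xyz":[0,0,0.2],"spin":0},
  ],
)

```text
time: 20.35
tool_pos: [435.2, 258.8, 121.1]
tcp_rot: [3.141, -0.0, 1.173]
contact_force: [-0.1, -0.6, -0.2]
grip_width: 25.6
finger_force: 30.0
```

Emit:
jog_arm(
  targets=[
    {"xyz":[0,0,0.2],"spin":0},
    {"xyz":[0,0,0.2],"spin":0},
    {"xyz":[0,0,0.2],"spin":0},
    {"xyz":[0,0,0.15],"spin":0},
    {"xyz":[0,0,0.1],"spin":0},
    {"xyz":[0,0,0],"spin":0},
    {"xyz":[0,0,0],"spin":0},
    {"xyz":[0,0,0],"spin":0},
    {"xyz":[0,0,0],"spin":0},
    {"xyz":[0,0,0],"spin":0},
  ],
)

```text
time: 21.6
tool_pos: [435.0, 258.9, 54.1]
tcp_rot: [3.141, -0.0, 1.173]
contact_force: [0.8, 0.6, 0.1]
grip_width: 26.1
finger_force: 30.0
```

```bash
python3 - <<'E'
from h import *
t=bot.capture("top");s=bot.capture("side"); cv2.imwrite("pics/top4.png",t); cv2.imwrite("pics/side4.png",s)
o=np.zeros((480,800,3),np.uint8)
o[:,:400]=cv2.resize(t[180:300,220:320],(400,480),interpolation=cv2.INTER_CUBIC)
o[:,400:]=cv2.resize(s[230:365,245:365][:,:],(400,450),interpolation=cv2.INTER_CUBIC)[:480] if 0 else cv2.resize(s[236:380,240:360],(400,480),interpolation=cv2.INTER_CUBIC); cv2.imwrite("pics/crop5.png",o)
print(proj("top",(617.6,272.4,153)),proj("top",(617.6,272.4,110)),proj("side",(617.6,272.4,153)))
E
python3 plan.py 435.5,259.5,37,67.2,4
```

```text
[242.4 211.6] [244.5 214.1] [244.4 256.7]
t 21.7 [435.  258.9  54. ] yaw 67.2
[{"xyz":[0,0,0.05],"spin":0},{"xyz":[0,0,0.06],"spin":0},{"xyz":[0.01,0,0.05],"spin":0},{"xyz":[0,0,0.05],"spin":0}]
```

View pics/crop5.png

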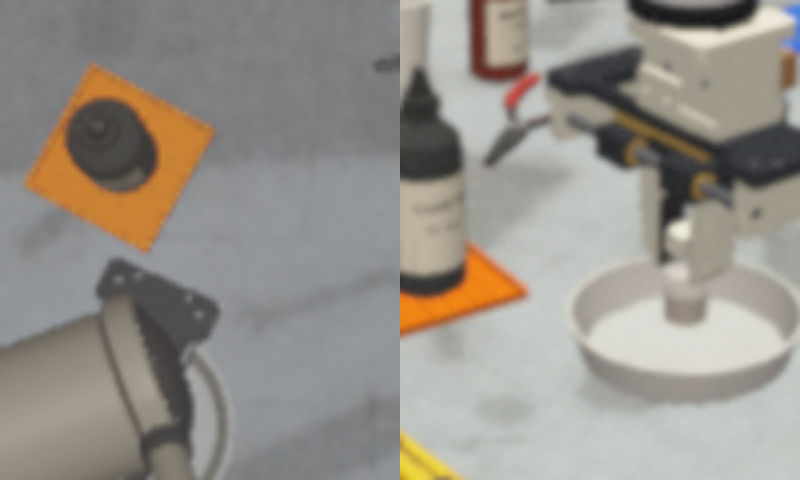

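The jar hangs upright over the middle of the dish. The bottle stands in the tray with its tip at top pixel (244.7,211.8), perhaps a few mm toward −y, so I'll check it by mask.

Emit:
jog_arm(
  targets=[
    {"xyz":[0,0,0.05],"spin":0},
    {"xyz":[0,0,0.05],"spin":0},
    {"xyz":[0.01,0,0.05],"spin":0},
    {"xyz":[0,0,0.04],"spin":0},
    {"xyz":[0,0,0.03],"spin":0},
    {"xyz":[0,0,0.02],"spin":0},
    {"xyz":[0,0,0],"spin":0},
    {"xyz":[0,0,0],"spin":0},
    {"xyz":[0,0,0],"spin":0},
    {"xyz":[0,0,0],"spin":0},
  ],
)

```text
time: 22.95
tool_pos: [435.3, 259.7, 34.9]
tcp_rot: [3.141, -0.0, 1.173]
contact_force: [-1.1, 0.6, 4.6]
grip_width: 25.6
finger_force: 30.1
```

```bash
python3 - <<'E'
from h import *
t=cv2.imread("pics/top3.png")
hsv=cv2.cvtColor(t,cv2.COLOR_BGR2HSV)
c=blobs(t,(5,150,100),(20,255,255),(215,180,290,260))[0]; print(wrect("top",c,6))
h=cv2.convexHull(c); m=np.zeros(t.shape[:2],np.uint8); cv2.drawContours(m,[h],-1,255,-1)
bm=cv2.bitwise_and(m,cv2.bitwise_not(cv2.inRange(hsv,(5,150,90),(20,255,255)))); bm=cv2.erode(m,np.ones((5,5)))&bm
pts=cv2.findNonZero(bm)[:,0]
print("extents",pts.min(0),pts.max(0))
# predicted silhouette for candidate axis positions: base & shoulder circles
for x,y in((617.6,272.4),(616,267)):
    P=[proj("top",(x+26*np.cos(a),y+26*np.sin(a),z)) for a in np.linspace(0,6.28,60) for z in(3,110)]
    P=np.array(P); print(x,y,P.min(0),P.max(0))
E
```

```text
[619.1 272.   93.4  93.5 -27.5]
extents [236 205] [258 227]
617.6 272.4 [234.2 203.9] [258.7 229.2]
616 267 [236.3 204.6] [260.7 229.8]
```

Emit:
jog_arm(
  targets=[
    {"xyz":[0,0,0],"spin":0},
    {"xyz":[0,0,0],"spin":0},
    {"xyz":[0,0,0],"spin":0},
    {"xyz":[0,0,0],"spin":0},
    {"xyz":[0,0,0],"spin":0},
    {"xyz":[0,0,0],"spin":0},
    {"xyz":[0,0,-0.1],"spin":0},
    {"xyz":[0,0,-0.2],"spin":0},
    {"xyz":[0,0,-0.3],"spin":0},
    {"xyz":[0,0,-0.3],"spin":0},
  ],
  gripper=100,
)

```text
time: 24.2
tool_pos: [435.3, 259.6, 107.9]
tcp_rot: [3.141, -0.0, 1.173]
contact_force: [-0.2, -0.1, -0.3]
grip_width: 92.0
finger_force: 0.0
```

```bash
python3 - <<'E'
from h import *
t=cv2.imread("pics/top4.png")
for c in blobs(t,(4,50,50),(22,255,230),(322,222,385,278)): print(wrect("top",c,81),cv2.contourArea(c),cv2.boundingRect(c))
s=bot.capture("side"); 
o=np.zeros((480,800,3),np.uint8)
o[:,:400]=cv2.resize(t[212:284,323:383],(400,480),interpolation=cv2.INTER_CUBIC)
o[:,400:]=cv2.resize(s[230:380,265:390],(400,480),interpolation=cv2.INTER_CUBIC); cv2.imwrite("pics/crop6.png",o)
E
python3 plan.py 435.5,259.5,190,67.2,4 541,-6,150,67.2,12 541,-6,110,67.2,4
```

```text
[546.   -6.2  59.  118.4 -21.7] 814.0 (329, 231, 48, 33)
t 24.25 [436.9 260.4 111. ] yaw 67.2
[{"xyz":[0,0,-0.25],"spin":0},{"xyz":[-0.01,-0.01,-0.24],"spin":0},{"xyz":[0,0,-0.25],"spin":0},{"xyz":[-0.01,0,-0.25],"spin":0},{"xyz":[-0.21,0.21,0.04],"spin":0},{"xyz":[-0.21,0.21,0.04],"spin":0},{"xyz":[-0.22,0.2,0.05],"spin":0},{"xyz":[-0.21,0.21,0.04],"spin":0},{"xyz":[-0.21,0.21,0.04],"spin":0},{"xyz":[-0.21,0.21,0.04],"spin":0}]

[{"xyz":[-0.21,0.21,0.04],"spin":0},{"xyz":[-0.22,0.21,0.04],"spin":0},{"xyz":[-0.21,0.2,0.05],"spin":0},{"xyz":[-0.21,0.21,0.04],"spin":0},{"xyz":[-0.21,0.21,0.04],"spin":0},{"xyz":[-0.22,0.21,0.04],"spin":0},{"xyz":[0,0,0.13],"spin":0},{"xyz":[0,0,0.12],"spin":0},{"xyz":[0,0,0.13],"spin":0},{"xyz":[0,0,0.12],"spin":0}]
```

View pics/crop6.png

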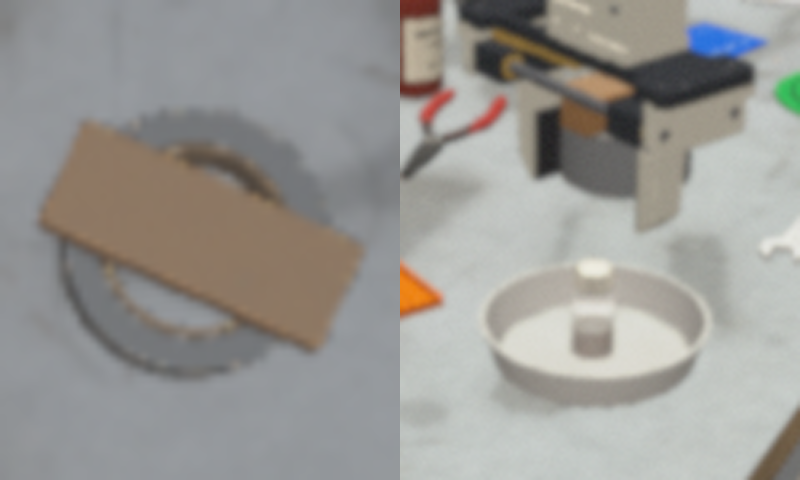

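The jar stands upright near the middle of the dish. The block's top-face corners in the crop are (85,120), (362,243), (318,340) and (42,215), and the tape ring's outer extent is x 62–328, y 105–378.

```bash
python3 - <<'E'
from h import *
k=[onz("top",323+u/6.667,212+v/6.667,81)[:2] for u,v in((85,120),(362,243),(318,340),(42,215))]
print(np.mean(k,0),[np.linalg.norm(k[i]-k[i-1]).round(1) for i in range(4)],[np.degrees(np.arctan2(*(k[i]-k[j])[::-1])).round(1) for i,j in((0,1),(3,2),(0,3),(1,2))])
print("tape",onz("top",323+195/6.667,212+241.5/6.667,51))
E
python3 plan.py 435.5,259.5,190,67.2,4 544,-5,150,67.2,12 544,-5,110,67.2,4
```

```text
[543.975  -6.1  ] [np.float64(40.5), np.float64(117.0), np.float64(41.2), np.float64(116.7)] [np.float64(67.1), np.float64(66.8), np.float64(-23.1), np.float64(-23.6)]
tape [541.7  -5.8  51. ]
t 24.25 [436.9 260.4 111. ] yaw 67.2
[{"xyz":[0,0,-0.25],"spin":0},{"xyz":[-0.01,-0.01,-0.24],"spin":0},{"xyz":[0,0,-0.25],"spin":0},{"xyz":[-0.01,0,-0.25],"spin":0},{"xyz":[-0.21,0.21,0.04],"spin":0},{"xyz":[-0.21,0.21,0.04],"spin":0},{"xyz":[-0.21,0.21,0.05],"spin":0},{"xyz":[-0.21,0.21,0.04],"spin":0},{"xyz":[-0.21,0.21,0.04],"spin":0},{"xyz":[-0.21,0.21,0.04],"spin":0}]

[{"xyz":[-0.21,0.22,0.04],"spin":0},{"xyz":[-0.21,0.21,0.04],"spin":0},{"xyz":[-0.21,0.21,0.05],"spin":0},{"xyz":[-0.21,0.21,0.04],"spin":0},{"xyz":[-0.21,0.21,0.04],"spin":0},{"xyz":[-0.21,0.21,0.04],"spin":0},{"xyz":[0,0,0.13],"spin":0},{"xyz":[0,0,0.12],"spin":0},{"xyz":[0,0,0.13],"spin":0},{"xyz":[0,0,0.12],"spin":0}]
```

Emit:
jog_arm(
  targets=[
    {"xyz":[0,0,-0.25],"spin":0},
    {"xyz":[0,0,-0.24],"spin":0},
    {"xyz":[0,0,-0.25],"spin":0},
    {"xyz":[0,0,-0.25],"spin":0},
    {"xyz":[-0.21,0.21,0.04],"spin":0},
    {"xyz":[-0.21,0.21,0.04],"spin":0},
    {"xyz":[-0.22,0.21,0.05],"spin":0},
    {"xyz":[-0.21,0.21,0.04],"spin":0},
    {"xyz":[-0.21,0.21,0.04],"spin":0},
    {"xyz":[-0.21,0.21,0.04],"spin":0},
  ],
)

```text
time: 25.5
tool_pos: [489.0, 126.1, 165.9]
tcp_rot: [3.141, -0.0, 1.173]
contact_force: [0.6, 0.6, 0.0]
grip_width: 92.0
finger_force: 0.0
```

Emit:
jog_arm(
  targets=[
    {"xyz":[-0.21,0.22,0.04],"spin":0},
    {"xyz":[-0.21,0.21,0.04],"spin":0},
    {"xyz":[-0.21,0.21,0.05],"spin":0},
    {"xyz":[-0.21,0.21,0.04],"spin":0},
    {"xyz":[-0.21,0.21,0.04],"spin":0},
    {"xyz":[-0.21,0.21,0.04],"spin":0},
    {"xyz":[0,0,0.13],"spin":0},
    {"xyz":[0,0,0.12],"spin":0},
    {"xyz":[0,0,0],"spin":0},
    {"xyz":[0,0,0],"spin":0},
  ],
)

```text
time: 26.75
tool_pos: [543.3, -4.8, 126.0]
tcp_rot: [3.142, -0.0, 1.174]
contact_force: [-0.9, 0.4, 0.3]
grip_width: 92.1
finger_force: 0.0
```

```bash
python3 plan.py 543,-6,80,67,5 543,-6,57,67,3
```

```text
t 26.75 [543.3  -4.8 126. ] yaw 67.2
[{"xyz":[0,0,0.12],"spin":0.01},{"xyz":[-0.01,0,0.11],"spin":0.01},{"xyz":[0,0,0.12],"spin":0.01},{"xyz":[0,0,0.11],"spin":0},{"xyz":[-0.01,0,0.12],"spin":0.01},{"xyz":[0,0,0.09],"spin":0},{"xyz":[0,0,0.1],"spin":0},{"xyz":[0,0,0.09],"spin":0}]
```

Emit:
jog_arm(
  targets=[
    {"xyz":[0,0,0.12],"spin":0.01},
    {"xyz":[-0.01,0,0.12],"spin":0.01},
    {"xyz":[0,0,0.12],"spin":0.01},
    {"xyz":[0,0,0.12],"spin":0},
    {"xyz":[-0.01,0,0.12],"spin":0.01},
    {"xyz":[0,0,0.1],"spin":0},
    {"xyz":[0,0,0.09],"spin":0},
    {"xyz":[0,0,0.06],"spin":0},
    {"xyz":[0,0,0],"spin":0},
    {"xyz":[0,0,0],"spin":0},
  ],
)

```text
time: 28.0
tool_pos: [543.0, -6.9, 58.2]
tcp_rot: [3.141, -0.0, 1.169]
contact_force: [0.5, -0.3, 0.1]
grip_width: 91.9
finger_force: 0.0
```

Emit:
jog_arm(
  targets=[
    {"xyz":[0,0,0],"spin":0},
    {"xyz":[0,0,0],"spin":0},
    {"xyz":[0,0,0],"spin":0},
    {"xyz":[0,0,0],"spin":0},
    {"xyz":[0,0,0],"spin":0},
    {"xyz":[0,0,0],"spin":0},
    {"xyz":[0,0,0],"spin":0},
    {"xyz":[0,0,0],"spin":0},
    {"xyz":[0,0,0],"spin":0},
    {"xyz":[0,0,0],"spin":0},
  ],
  gripper=0,
)

```text
time: 29.25
tool_pos: [542.8, -6.9, 57.9]
tcp_rot: [-3.142, -0.0, 1.169]
contact_force: [-0.6, 0.7, -0.3]
grip_width: 45.0
finger_force: 30.0
```

```bash
python3 plan.py 543,-6,130,67,6 543,-30,130,67,2 600,-255,130,76.4,10 608,-281.5,130,76.4,2; python3 - <<'E'
from h import *
c=blobs(cv2.imread("pics/side0.png"),(100,120,80),(125,255,255),(345,230,385,256),10)
t=cv2.imread("pics/top0.png"); a=blobs(t,(100,120,80),(125,255,255),(410,195,490,260))[0]
print(wrect("top",a,4)); s=bot.capture("side"); cv2.imwrite("pics/side6.png",s)
t=bot.capture("top"); cv2.imwrite("pics/top6.png",t); a=blobs(t,(100,120,80),(125,255,255),(410,195,490,260))[0]; print(wrect("top",a,4))
E
```

```text
t 29.25 [542.8  -6.9  57.9] yaw 67.0
[{"xyz":[0,0,-0.15],"spin":0},{"xyz":[0,0,-0.15],"spin":0},{"xyz":[0.01,0,-0.15],"spin":0},{"xyz":[0,0,-0.15],"spin":0},{"xyz":[0,0,-0.15],"spin":-0.01},{"xyz":[0,0,-0.15],"spin":0},{"xyz":[-0.14,0.06,0],"spin":0},{"xyz":[-0.14,0.06,0],"spin":0},{"xyz":[-0.23,0.17,0],"spin":-0.16},{"xyz":[-0.23,0.18,0],"spin":-0.17}]

[{"xyz":[-0.24,0.16,0],"spin":-0.16},{"xyz":[-0.24,0.17,0],"spin":-0.16},{"xyz":[-0.24,0.16,0],"spin":-0.17},{"xyz":[-0.24,0.15,0],"spin":-0.16},{"xyz":[-0.25,0.15,0],"spin":-0.17},{"xyz":[-0.25,0.15,0],"spin":-0.16},{"xyz":[-0.25,0.14,0],"spin":-0.16},{"xyz":[-0.26,0.14,0],"spin":-0.17},{"xyz":[-0.15,0.09,0],"spin":0},{"xyz":[-0.14,0.09,0],"spin":0}]

[ 607.9 -281.5   78.5  147.7  -13.6]
[ 607.9 -281.5   78.5  147.7  -13.7]
```

Emit:
jog_arm(
  targets=[
    {"xyz":[0,0,-0.1],"spin":0},
    {"xyz":[0,0,-0.15],"spin":0},
    {"xyz":[0,0,-0.17],"spin":0},
    {"xyz":[0,0,-0.17],"spin":0},
    {"xyz":[0,0,-0.16],"spin":0},
    {"xyz":[0,0,-0.15],"spin":0},
    {"xyz":[-0.14,0.06,0],"spin":0},
    {"xyz":[-0.14,0.06,0],"spin":0},
    {"xyz":[-0.23,0.17,0],"spin":-0.16},
    {"xyz":[-0.23,0.18,0],"spin":-0.17},
  ],
)

```text
time: 30.6
tool_pos: [554.2, -77.4, 129.2]
tcp_rot: [-3.14, 0.0, 1.202]
contact_force: [-0.6, -0.3, -0.4]
grip_width: 44.8
finger_force: 30.0
```

Emit:
jog_arm(
  targets=[
    {"xyz":[-0.24,0.16,0],"spin":-0.16},
    {"xyz":[-0.24,0.17,0],"spin":-0.16},
    {"xyz":[-0.24,0.16,0],"spin":-0.17},
    {"xyz":[-0.24,0.15,0],"spin":-0.16},
    {"xyz":[-0.25,0.15,0],"spin":-0.17},
    {"xyz":[-0.25,0.15,0],"spin":-0.16},
    {"xyz":[-0.25,0.14,0],"spin":-0.16},
    {"xyz":[-0.26,0.14,0],"spin":-0.17},
    {"xyz":[-0.15,0.09,0],"spin":0},
    {"xyz":[-0.14,0.09,0],"spin":0},
  ],
)

```text
time: 31.85
tool_pos: [607.4, -282.8, 129.2]
tcp_rot: [-3.14, -0.001, 1.332]
contact_force: [-0.3, -0.2, -0.9]
grip_width: 44.7
finger_force: 30.0
```

Emit:
jog_arm(
  targets=[
    {"xyz":[0,0,0.15],"spin":0},
    {"xyz":[0,0,0.2],"spin":0},
    {"xyz":[0,0,0.2],"spin":0},
    {"xyz":[0,0,0.2],"spin":0},
    {"xyz":[0,0,0.2],"spin":0},
    {"xyz":[0,0,0.15],"spin":0},
    {"xyz":[0,0,0.1],"spin":0},
    {"xyz":[0,0,0],"spin":0},
    {"xyz":[0,0,0],"spin":0},
    {"xyz":[0,0,0],"spin":0},
  ],
)

```text
time: 33.1
tool_pos: [608.0, -282.2, 34.6]
tcp_rot: [3.14, 0.0, 1.333]
contact_force: [-0.1, 0.3, -0.7]
grip_width: 45.0
finger_force: 30.0
```

```bash
python3 plan.py 608,-282.2,14,76.4,6; python3 - <<'E'
from h import *
s=bot.capture("side"); t=bot.capture("top");cv2.imwrite("pics/top7.png",t)
o=np.zeros((480,800,3),np.uint8)
o[:,:400]=cv2.resize(t[180:300,390:490],(400,480),interpolation=cv2.INTER_CUBIC)
o[:,400:]=cv2.resize(s[196:292,320:400],(400,480),interpolation=cv2.INTER_CUBIC); cv2.imwrite("pics/crop7.png",o)
E
```

```text
t 33.1 [ 608.  -282.2   34.6] yaw 76.4
[{"xyz":[0,0,0.04],"spin":0},{"xyz":[0,0,0.05],"spin":0},{"xyz":[0,0,0.04],"spin":0},{"xyz":[0,0,0.04],"spin":0},{"xyz":[0,0,0.04],"spin":-0.01},{"xyz":[0,0,0.05],"spin":0}]
```

View pics/crop7.png

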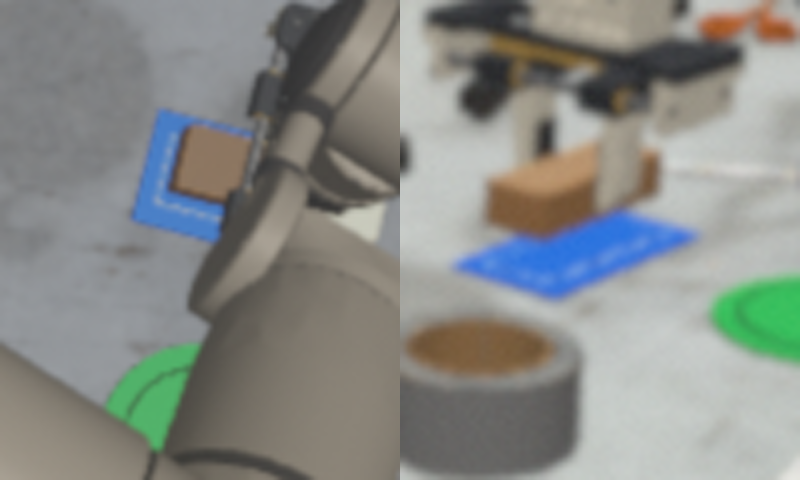

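The block is aligned with the mat and its outline in both views. I'll lower it.

Emit:
jog_arm(
  targets=[
    {"xyz":[0,0,0.06],"spin":0},
    {"xyz":[0,0,0.06],"spin":0},
    {"xyz":[0,0,0.06],"spin":0},
    {"xyz":[0,0,0.05],"spin":0},
    {"xyz":[0,0,0.04],"spin":0},
    {"xyz":[0,0,0],"spin":0},
    {"xyz":[0,0,0],"spin":0},
    {"xyz":[0,0,0],"spin":0},
    {"xyz":[0,0,0],"spin":0},
    {"xyz":[0,0,0],"spin":0},
  ],
)

```text
time: 34.45
tool_pos: [607.7, -282.0, 12.4]
tcp_rot: [3.141, -0.0, 1.333]
contact_force: [-0.3, -0.5, -1.2]
grip_width: 45.0
finger_force: 30.0
```

```bash
python3 - <<'E'
from h import *
s=bot.capture("side"); t=bot.capture("top");cv2.imwrite("pics/top8.png",t)
o=np.zeros((480,800,3),np.uint8)
o[:,:400]=cv2.resize(t[200:248,415:455],(400,480),interpolation=cv2.INTER_CUBIC)
o[:,400:]=cv2.resize(s[196:292,320:400],(400,480),interpolation=cv2.INTER_CUBIC); cv2.imwrite("pics/crop8.png",o)
E
```

```text
(no output)
```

View pics/crop8.png

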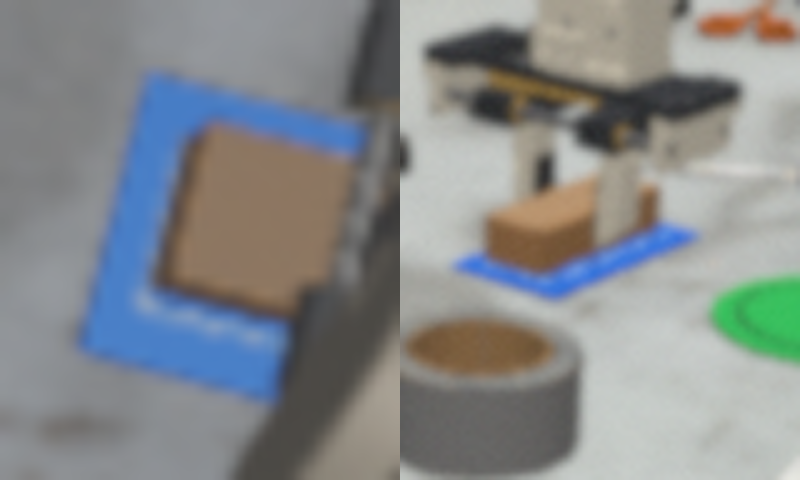

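The crop shows the block within the mat. The gap from its robot-side edge to the white outline looks about 2–3 mm too wide, so I'll measure a profile.

```bash
python3 - <<'E'
from h import *
t=cv2.imread("pics/top8.png").astype(np.float32)
c=np.array([608,-281.7]); a=np.radians(-13.6); S=np.array([np.cos(a),np.sin(a)]); L=np.array([-S[1],S[0]])
for nm,A,B,r,ls in(("short-",-S,L,range(15,48,1),(22,30,38,46,54)),("short+",S,L,range(15,48,1),(30,40,50)),("long+",L,S,range(50,84,1),(-15,-5,5,15))):
    print(nm)
    for d in r:
        px=np.array([proj("top",(*(c+A*d+B*l),4)) for l in ls],np.float32)
        v=cv2.remap(t,px[:,:1],px[:,1:],cv2.INTER_LINEAR).mean((0,1)); print(d,v.round().astype(int),end=" ")
    print()
E
```

```text
short-
15 [ 76  84 100] 16 [82 81 91] 17 [98 82 84] 18 [121  90  80] 19 [144 100  80] 20 [162 112  83] 21 [173 123  91] 22 [180 132 100] 23 [184 138 106] 24 [186 140 106] 25 [188 137 101] 26 [189 133  94] 27 [191 130  87] 28 [192 128  81] 29 [194 126  76] 30 [194 125  74] 31 [193 124  73] 32 [192 123  73] 33 [192 123  73] 34 [192 123  73] 35 [192 123  73] 36 [191 123  74] 37 [188 122  76] 38 [183 121  80] 39 [174 121  89] 40 [164 124 102] 41 [156 129 116] 42 [149 132 124] 43 [145 135 130] 44 [142 137 133] 45 [141 137 134] 46 [140 137 134] 47 [138 135 133] 
short+
15 [ 97 118 141] 16 [ 97 118 141] 17 [ 97 118 141] 18 [ 97 118 141] 19 [ 97 118 141] 20 [ 97 118 141] 21 [ 97 118 141] 22 [ 98 118 141] 23 [ 97 118 141] 24 [ 97 118 141] 25 [ 97 118 140] 26 [100 118 139] 27 [102 118 138] 28 [106 118 137] 29 [120 118 131] 30 [136 118 124] 31 [152 118 115] 32 [167 120 102] 33 [182 122  87] 34 [191 123  79] 35 [193 124  77] 36 [194 125  76] 37 [190 126  80] 38 [185 127  89] 39 [178 128  98] 40 [168 130 108] 41 [156 133 119] 42 [147 135 130] 43 [145 138 134] 44 [145 140 136] 45 [144 141 139] 46 [144 142 139] 47 [144 142 139] 
long+
50 [ 92 110 131] 51 [ 91 110 131] 52 [ 90 108 130] 53 [ 88 107 129] 54 [ 84 101 121] 55 [ 78  94 113] 56 [ 75  87 104] 57 [79 85 98] 58 [85 84 92] 59 [99 90 92] 60 [125 103  94] 61 [153 116  96] 62 [172 124  95] 63 [182 127  90] 64 [191 129  86] 65 [195 129  81] 66 [197 128  77] 67 [198 127  74] 68 [198 127  73] 69 [198 126  73] 70 [198 126  73] 71 [195 125  75] 72 [191 123  76] 73 [185 121  80] 74 [175 123  92] 75 [166 127 106] 76 [157 132 120] 77 [152 136 128] 78 [148 139 135] 79 [146 142 138] 80 [146 142 139] 81 [145 142 139] 82 [144 142 139] 83 [144 141 138]
```

Emit:
jog_arm(
  targets=[
    {"xyz":[0,-0.02,0],"spin":0},
    {"xyz":[0,-0.02,0],"spin":0},
    {"xyz":[0,0,0],"spin":0},
    {"xyz":[0,0,0],"spin":0},
    {"xyz":[0,0,0],"spin":0},
    {"xyz":[0,0,0],"spin":0},
    {"xyz":[0,0,0],"spin":0},
    {"xyz":[0,0,0],"spin":0},
    {"xyz":[0,0,0],"spin":0},
    {"xyz":[0,0,0],"spin":0},
  ],
)

```text
time: 35.8
tool_pos: [604.6, -281.2, 12.3]
tcp_rot: [3.142, -0.0, 1.333]
contact_force: [0.1, 0.4, -0.5]
grip_width: 44.4
finger_force: 30.0
```

```bash
cat > prof.py <<'E'
from h import *
t=bot.capture("top").astype(np.float32)
c=np.array([608,-281.7]); a=np.radians(-13.6); S=np.array([np.cos(a),np.sin(a)]); L=np.array([-S[1],S[0]])
for nm,A,B,r,ls in(("short-",-S,L,range(16,43,1),(22,30,38,46,54)),("short+",S,L,range(20,43,1),(30,40,50)),("long+",L,S,range(55,78,1),(-15,-5,5,15))):
    v=[]
    for d in r:
        px=np.array([proj("top",(*(c+A*d+B*l),4)) for l in ls],np.float32)
        v.append(cv2.remap(t,px[:,:1],px[:,1:],cv2.INTER_LINEAR)[:,0,0].mean())
    v=np.array(v); k=np.argmax(v>130) # first half-rise of blue
    print(nm,"base/top edge",round(r[0]+k-(v[k]-130)/(v[k]-v[k-1]),1))
E
python3 prof.py; python3 plan.py
```

```text
short- base/top edge 22.0
short+ base/top edge 26.5
long+ base/top edge 60.2
t 35.85 [ 604.5 -281.2   12.3] yaw 76.4
```

Emit:
jog_arm(
  targets=[
    {"xyz":[0,0,0.02],"spin":0},
    {"xyz":[0,0,0],"spin":0},
    {"xyz":[0,0,0],"spin":0},
    {"xyz":[0,0,0],"spin":0},
    {"xyz":[0,0,0],"spin":0},
    {"xyz":[0,0,0],"spin":0},
    {"xyz":[0,0,0],"spin":0},
    {"xyz":[0,0,0],"spin":0},
    {"xyz":[0,0,0],"spin":0},
    {"xyz":[0,0,0],"spin":0},
  ],
)

```text
time: 37.1
tool_pos: [604.7, -281.3, 11.0]
tcp_rot: [3.141, 0.0, 1.333]
contact_force: [-1.4, 1.0, 5.7]
grip_width: 44.6
finger_force: 30.0
```

Emit:
jog_arm(
  targets=[
    {"xyz":[0,0,0],"spin":0},
    {"xyz":[0,0,0],"spin":0},
    {"xyz":[0,0,0],"spin":0},
    {"xyz":[0,0,0],"spin":0},
    {"xyz":[0,0,0],"spin":0},
    {"xyz":[0,0,0],"spin":0},
    {"xyz":[0,0,-0.1],"spin":0},
    {"xyz":[0,0,-0.2],"spin":0},
    {"xyz":[0,0,-0.3],"spin":0},
    {"xyz":[0,0,-0.3],"spin":0},
  ],
  gripper=65,
)

```text
time: 38.35
tool_pos: [604.9, -281.4, 84.8]
tcp_rot: [3.14, 0.0, 1.333]
contact_force: [0.3, 0.3, 0.0]
grip_width: 60.1
finger_force: 0.0
```

```bash
python3 - <<'E'
from h import *
t=bot.capture("top");cv2.imwrite("pics/top9.png",t)
o=np.zeros((480,800,3),np.uint8)
o[:,:400]=cv2.resize(t[212:284,323:383],(400,480),interpolation=cv2.INTER_CUBIC)
o[:,400:]=cv2.resize(t[200:320,395:495],(400,480),interpolation=cv2.INTER_CUBIC); cv2.imwrite("pics/crop9.png",o)
g=cv2.resize(cv2.cvtColor(t,cv2.COLOR_BGR2GRAY)[212:284,323:383],None,fx=6,fy=6,interpolation=cv2.INTER_CUBIC)
C=cv2.HoughCircles(g,cv2.HOUGH_GRADIENT,1,3,param1=60,param2=15,minRadius=110,maxRadius=130)
if C is not None:
    for u,v,r in C[0][:3]: print(u,v,r,onz("top",323+u/6,212+v/6,51),onz("top",323+u/6,212+v/6,0))
E
```

```text
(no output)
```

View pics/crop9.png

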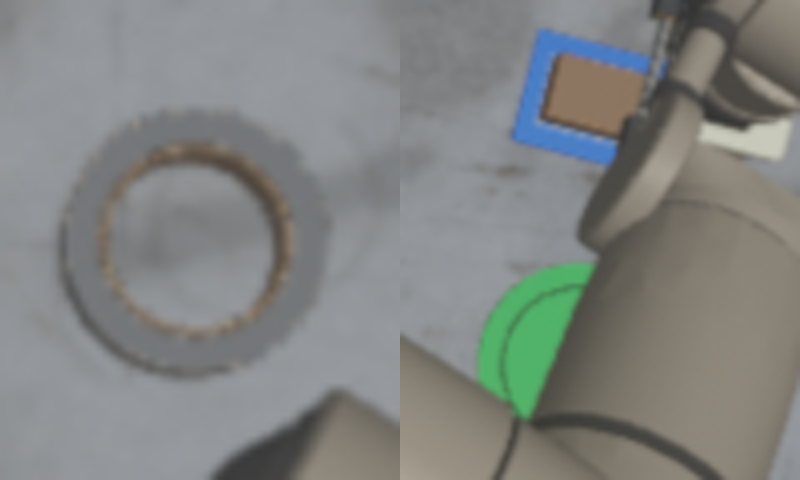

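The tape ring is unobstructed, with its top centred at top pixel (352.4,247.9), which is about (541,−6) in world mm. The block lies inside its outline on the blue mat.

```bash
python3 plan.py 605,-281.3,125,76.4,2 601,-240,125,76.4,2 586,-50,125,76.4,7 581.8,-16.5,125,76.4,3 581.8,-16.5,60,76.4,4 
```

```text
t 38.4 [ 606.5 -282.3   88.7] yaw 76.4
[{"xyz":[0,-0.01,-0.23],"spin":0},{"xyz":[0.01,-0.01,-0.22],"spin":-0.01},{"xyz":[0.24,-0.09,0],"spin":0},{"xyz":[0.25,-0.08,0],"spin":0},{"xyz":[0.32,-0.11,0],"spin":0},{"xyz":[0.33,-0.1,0],"spin":0},{"xyz":[0.32,-0.11,0],"spin":0},{"xyz":[0.32,-0.1,0],"spin":0},{"xyz":[0.33,-0.11,0],"spin":0},{"xyz":[0.32,-0.1,0],"spin":0}]

[{"xyz":[0.32,-0.11,0],"spin":0},{"xyz":[0.13,-0.05,0],"spin":0},{"xyz":[0.14,-0.05,0],"spin":0},{"xyz":[0.13,-0.05,0],"spin":0},{"xyz":[0,0,0.2],"spin":0},{"xyz":[0,0,0.2],"spin":0},{"xyz":[0,0,0.21],"spin":0},{"xyz":[0,0,0.2],"spin":0}]
```

Emit:
jog_arm(
  targets=[
    {"xyz":[0,0,-0.25],"spin":0},
    {"xyz":[0,0,-0.24],"spin":0},
    {"xyz":[0.24,-0.09,0],"spin":0},
    {"xyz":[0.25,-0.08,0],"spin":0},
    {"xyz":[0.32,-0.11,0],"spin":0},
    {"xyz":[0.33,-0.1,0],"spin":0},
    {"xyz":[0.32,-0.11,0],"spin":0},
    {"xyz":[0.32,-0.1,0],"spin":0},
    {"xyz":[0.33,-0.11,0],"spin":0},
    {"xyz":[0.32,-0.1,0],"spin":0},
  ],
)

```text
time: 39.65
tool_pos: [586.9, -74.4, 120.9]
tcp_rot: [-3.139, -0.0, 1.334]
contact_force: [0.2, 0.2, 0.1]
grip_width: 59.5
finger_force: 0.0
```

Emit:
jog_arm(
  targets=[
    {"xyz":[0.32,-0.11,0],"spin":0},
    {"xyz":[0.13,-0.05,0],"spin":0},
    {"xyz":[0.13,-0.05,0],"spin":0},
    {"xyz":[0.13,-0.05,0],"spin":0},
    {"xyz":[0,0,0.15],"spin":0},
    {"xyz":[0,0,0.2],"spin":0},
    {"xyz":[0,0,0.2],"spin":0},
    {"xyz":[0,0,0.1],"spin":0},
    {"xyz":[0,0,0],"spin":0},
    {"xyz":[0,0,0],"spin":0},
  ],
)

```text
time: 40.9
tool_pos: [581.7, -17.3, 70.3]
tcp_rot: [3.141, -0.0, 1.333]
contact_force: [0.1, -0.2, 0.3]
grip_width: 59.9
finger_force: 0.0
```

```bash
python3 plan.py 581.8,-16.5,65,76.4,2 581.8,-16.5,12,76.4,6; python3 - <<'E'
from h import *
s=bot.capture("side"); cv2.imwrite("pics/crop10.png",cv2.resize(s[190:310,270:390],(600,600),interpolation=cv2.INTER_CUBIC))
E
```

```text
t 40.9 [581.7 -17.3  70.3] yaw 76.4
[{"xyz":[0,0,0.03],"spin":0},{"xyz":[0.01,0,0.04],"spin":-0.01},{"xyz":[0,0,0.11],"spin":0},{"xyz":[0,0,0.11],"spin":0},{"xyz":[0,0,0.11],"spin":0},{"xyz":[0,0,0.11],"spin":0},{"xyz":[0,0,0.11],"spin":0},{"xyz":[0,0,0.11],"spin":0}]
```

View pics/crop10.png

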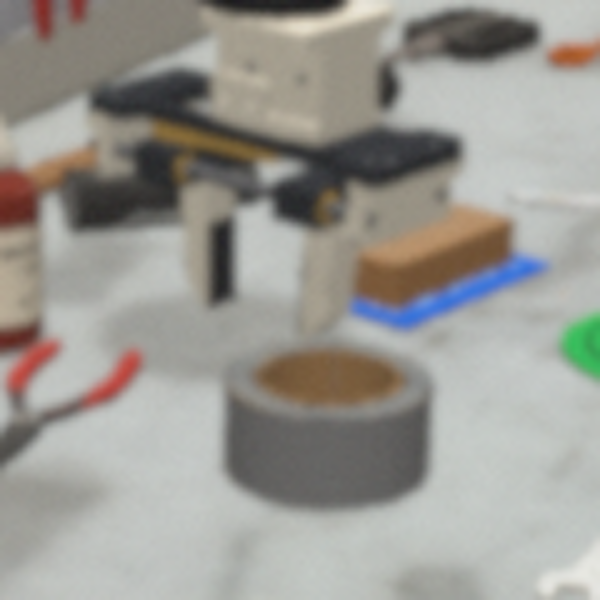

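The inner finger is over the hole and the outer one is clear of the roll on the far side, so I'll descend.

Emit:
jog_arm(
  targets=[
    {"xyz":[0,0,0.05],"spin":0},
    {"xyz":[0.01,0,0.09],"spin":0},
    {"xyz":[0,0,0.1],"spin":0},
    {"xyz":[0,0,0.11],"spin":0},
    {"xyz":[0,0,0.11],"spin":0},
    {"xyz":[0,0,0.11],"spin":0},
    {"xyz":[0,0,0.1],"spin":0},
    {"xyz":[0,0,0.05],"spin":0},
    {"xyz":[0,0,0],"spin":0},
    {"xyz":[0,0,0],"spin":0},
  ],
)

```text
time: 42.2
tool_pos: [581.8, -16.4, 12.6]
tcp_rot: [3.141, -0.0, 1.333]
contact_force: [0.8, -0.5, 0.5]
grip_width: 59.5
finger_force: 0.0
```

Emit:
jog_arm(
  targets=[
    {"xyz":[0,0,0],"spin":0},
    {"xyz":[0,0,0],"spin":0},
    {"xyz":[0,0,0],"spin":0},
    {"xyz":[0,0,0],"spin":0},
    {"xyz":[0,0,0],"spin":0},
    {"xyz":[0,0,0],"spin":0},
    {"xyz":[0,0,0],"spin":0},
    {"xyz":[0,0,0],"spin":0},
    {"xyz":[0,0,0],"spin":0},
    {"xyz":[0,0,0],"spin":0},
  ],
  gripper=0,
)

```text
time: 43.45
tool_pos: [581.5, -16.4, 12.3]
tcp_rot: [-3.142, -0.0, 1.333]
contact_force: [-0.5, -0.3, 2.4]
grip_width: 20.5
finger_force: 29.1
```

```bash
python3 plan.py 581.8,-16.5,60,76.4,6 570,-45,60,76.4,2 483,-235,60,76.4,12 473,-257,60,76.4,3 473,-257,30,76.4,3
```

```text
t 43.45 [581.5 -16.4  12.3] yaw 76.4
[{"xyz":[0,0,-0.1],"spin":0},{"xyz":[0,0,-0.1],"spin":0},{"xyz":[0,0,-0.1],"spin":0},{"xyz":[0,0,-0.1],"spin":0},{"xyz":[0,0,-0.1],"spin":0},{"xyz":[0,0,-0.1],"spin":-0.01},{"xyz":[-0.19,-0.03,0],"spin":0},{"xyz":[-0.19,-0.03,0],"spin":0},{"xyz":[-0.21,-0.04,0],"spin":0},{"xyz":[-0.22,-0.04,0],"spin":0}]

[{"xyz":[-0.21,-0.04,0],"spin":0},{"xyz":[-0.22,-0.05,0],"spin":0},{"xyz":[-0.21,-0.04,0],"spin":0},{"xyz":[-0.21,-0.04,0],"spin":0},{"xyz":[-0.22,-0.04,0],"spin":0},{"xyz":[-0.21,-0.04,0],"spin":0},{"xyz":[-0.21,-0.04,0],"spin":0},{"xyz":[-0.22,-0.04,0],"spin":0},{"xyz":[-0.21,-0.04,0],"spin":0},{"xyz":[-0.22,-0.05,0],"spin":0}]

[{"xyz":[-0.1,-0.02,0],"spin":0},{"xyz":[-0.09,-0.02,0],"spin":0},{"xyz":[-0.1,-0.01,0],"spin":0},{"xyz":[0,0,0.13],"spin":0},{"xyz":[0,0,0.12],"spin":0},{"xyz":[0,0,0.13],"spin":0}]
```

Emit:
jog_arm(
  targets=[
    {"xyz":[0,0,-0.07],"spin":0},
    {"xyz":[0,0,-0.1],"spin":0},
    {"xyz":[0,0,-0.12],"spin":0},
    {"xyz":[0,0,-0.12],"spin":0},
    {"xyz":[0,0,-0.1],"spin":0},
    {"xyz":[0,0,-0.09],"spin":0},
    {"xyz":[-0.15,-0.03,0],"spin":0},
    {"xyz":[-0.19,-0.03,0],"spin":0},
    {"xyz":[-0.22,-0.04,0],"spin":0},
    {"xyz":[-0.22,-0.04,0],"spin":0},
  ],
)

```text
time: 44.7
tool_pos: [555.1, -75.8, 60.1]
tcp_rot: [-3.141, -0.0, 1.332]
contact_force: [-0.3, 0.4, -2.6]
grip_width: 20.6
finger_force: 28.8
```

Emit:
jog_arm(
  targets=[
    {"xyz":[-0.21,-0.04,0],"spin":0},
    {"xyz":[-0.22,-0.05,0],"spin":0},
    {"xyz":[-0.21,-0.04,0],"spin":0},
    {"xyz":[-0.22,-0.04,0],"spin":0},
    {"xyz":[-0.22,-0.04,0],"spin":0},
    {"xyz":[-0.22,-0.04,0],"spin":0},
    {"xyz":[-0.22,-0.04,0],"spin":0},
    {"xyz":[-0.22,-0.04,0],"spin":0},
    {"xyz":[-0.21,-0.04,0],"spin":0},
    {"xyz":[-0.22,-0.05,0],"spin":0},
  ],
)

```text
time: 45.95
tool_pos: [481.9, -236.2, 60.3]
tcp_rot: [3.141, -0.0, 1.333]
contact_force: [0.8, -0.1, -2.0]
grip_width: 20.1
finger_force: 28.8
```

Emit:
jog_arm(
  targets=[
    {"xyz":[-0.1,-0.02,0],"spin":0},
    {"xyz":[-0.09,-0.02,0],"spin":0},
    {"xyz":[-0.09,-0.01,0],"spin":0},
    {"xyz":[0,0,0.13],"spin":0},
    {"xyz":[0,0,0.12],"spin":0},
    {"xyz":[0,0,0.12],"spin":0},
    {"xyz":[0,0,0.07],"spin":0},
    {"xyz":[0,0,0],"spin":0},
    {"xyz":[0,0,0],"spin":0},
    {"xyz":[0,0,0],"spin":0},
  ],
)

```text
time: 47.2
tool_pos: [473.4, -256.1, 25.4]
tcp_rot: [3.141, 0.0, 1.333]
contact_force: [-0.8, 0.0, -2.5]
grip_width: 20.4
finger_force: 28.8
```

```bash
python3 plan.py 473,-257,20,76.4,3; python3 - <<'E'
from h import *
s=bot.capture("side"); t=bot.capture("top");cv2.imwrite("pics/top11.png",t);cv2.imwrite("pics/side11.png",s)
o=np.zeros((480,800,3),np.uint8)
o[:,:400]=cv2.resize(t[254:326,408:468],(400,480),interpolation=cv2.INTER_CUBIC)
o[:,400:]=cv2.resize(s[206:302,350:430],(400,480),interpolation=cv2.INTER_CUBIC); cv2.imwrite("pics/crop11.png",o)
E
```

```text
t 47.2 [ 473.4 -256.1   25.4] yaw 76.4
[{"xyz":[0,0,0.02],"spin":0},{"xyz":[-0.01,0,0.03],"spin":0},{"xyz":[0,0,0.02],"spin":-0.01}]
```

View pics/crop11.png

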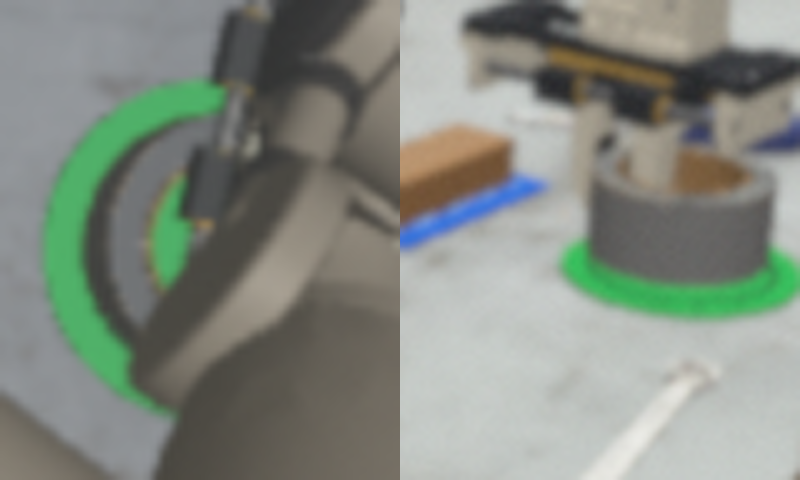

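The tape hangs level just above the green mat. In the top crop the mat's left edge is at x=45 and the tape's at x≈85. I'll lower it almost to contact and fit the base edge.

Emit:
jog_arm(
  targets=[
    {"xyz":[0,0,0.03],"spin":0},
    {"xyz":[0,0,0.03],"spin":0},
    {"xyz":[0,0,0.03],"spin":0},
    {"xyz":[0,0,0.01],"spin":0},
    {"xyz":[0,0,0],"spin":0},
    {"xyz":[0,0,0],"spin":0},
    {"xyz":[0,0,0],"spin":0},
    {"xyz":[0,0,0],"spin":0},
    {"xyz":[0,0,0],"spin":0},
    {"xyz":[0,0,0],"spin":0},
  ],
)

```text
time: 48.55
tool_pos: [473.3, -256.0, 17.1]
tcp_rot: [3.141, -0.0, 1.333]
contact_force: [-0.3, 0.2, -1.6]
grip_width: 20.2
finger_force: 28.8
```

```bash
cat > ring.py <<'E'
from h import *
from scipy.optimize import least_squares
def fit(P,r): return least_squares(lambda c:np.hypot(*(P-c).T)-r,[433,-247]).x.round(1)
def edges(n,img,lo,hi,z=4):
    hsv=cv2.cvtColor(img,cv2.COLOR_BGR2HSV).astype(np.float32); I=[];O=[]
    for a in np.radians(np.arange(lo,hi,4)):
        rr=np.arange(44,80,.5); px=np.array([proj(n,(433.5+r*np.cos(a),-247.2+r*np.sin(a),z)) for r in rr],np.float32)
        g=cv2.remap(hsv,px[:,:1],px[:,1:],cv2.INTER_LINEAR)[:,0,1]>110
        if g.sum()<15 or g[-1]: continue
        i=np.argmax(g); o=len(g)-1-np.argmax(g[::-1])
        for L,k in((I,i),(O,o)): L.append([433.5+rr[k]*np.cos(a),-247.2+rr[k]*np.sin(a)])
    I,O=np.array(I),np.array(O); print(n,len(I),"tape",fit(I,52.5),"mat",fit(O,70), "gap",np.hypot(*(O-I).T).round(1))
if __name__=="__main__":
    edges("top",bot.capture("top"),50,140); edges("side",bot.capture("side"),50,190)
E
python3 ring.py
```

```text
top 23 tape [ 435.6 -244.5] mat [ 434.2 -249.7] gap [12.  12.  12.  11.5 12.  12.5 12.  12.  12.  12.5 12.  12.5 13.  14.5
 13.  14.5 14.  13.5 14.5 14.  14.  13.5 13.5]
side 35 tape [ 432.9 -247.9] mat [ 431.6 -248.1] gap [15.5 16.  16.5 17.  17.  17.  17.  16.5 16.5 16.5 17.5 17.  17.  17.
 18.  19.5 19.  18.  18.  19.  19.5 18.  18.  17.5 18.5 19.  18.5 19.
 19.  18.5 18.  18.5 18.5 18.  18. ]
```

Emit:
jog_arm(
  targets=[
    {"xyz":[-0.02,-0.01,0],"spin":0},
    {"xyz":[0,0,0],"spin":0},
    {"xyz":[0,0,0.01],"spin":0},
    {"xyz":[0,0,0.01],"spin":0},
    {"xyz":[0,0,0],"spin":0},
    {"xyz":[0,0,0],"spin":0},
    {"xyz":[0,0,0],"spin":0},
    {"xyz":[0,0,0],"spin":0},
    {"xyz":[0,0,0],"spin":0},
    {"xyz":[0,0,0],"spin":0},
  ],
)

```text
time: 49.9
tool_pos: [472.2, -257.5, 16.3]
tcp_rot: [3.141, 0.0, 1.333]
contact_force: [0.2, -0.2, 5.1]
grip_width: 20.6
finger_force: 28.9
```

Emit:
jog_arm(
  targets=[
    {"xyz":[0,0,0],"spin":0},
    {"xyz":[0,0,0],"spin":0},
    {"xyz":[0,0,0],"spin":0},
    {"xyz":[0,0,0],"spin":0},
    {"xyz":[0,0,0],"spin":0},
    {"xyz":[0,0,0],"spin":0},
    {"xyz":[0,0,0],"spin":0},
    {"xyz":[0,0,0],"spin":0},
    {"xyz":[0,0,-0.1],"spin":0},
    {"xyz":[0,0,-0.2],"spin":0},
  ],
  gripper=58,
)

```text
time: 51.15
tool_pos: [471.8, -257.1, 40.0]
tcp_rot: [-3.141, -0.0, 1.333]
contact_force: [0.5, -0.3, 0.3]
grip_width: 53.1
finger_force: 0.0
```

```bash
python3 plan.py 475,-257,130,76.4,4 600,-80,200,76.4,7 600,0,200,76.4,9
```

```text
t 51.15 [ 471.8 -257.1   40. ] yaw 76.4
[{"xyz":[0,0.01,-0.28],"spin":0},{"xyz":[0.01,0.01,-0.28],"spin":0},{"xyz":[0,0.01,-0.28],"spin":-0.01},{"xyz":[0,0.01,-0.29],"spin":0},{"xyz":[0.36,0.14,-0.12],"spin":0},{"xyz":[0.36,0.14,-0.13],"spin":0},{"xyz":[0.36,0.15,-0.12],"spin":0},{"xyz":[0.36,0.14,-0.13],"spin":0},{"xyz":[0.36,0.14,-0.12],"spin":0},{"xyz":[0.36,0.14,-0.13],"spin":0}]

[{"xyz":[0.36,0.15,-0.12],"spin":0},{"xyz":[0.11,-0.03,0],"spin":0},{"xyz":[0.11,-0.02,0],"spin":0},{"xyz":[0.1,-0.03,0],"spin":0},{"xyz":[0.11,-0.03,0],"spin":0},{"xyz":[0.11,-0.02,0],"spin":0},{"xyz":[0.11,-0.03,0],"spin":0},{"xyz":[0.1,-0.02,0],"spin":0},{"xyz":[0.11,-0.03,0],"spin":0},{"xyz":[0.11,-0.03,0],"spin":0}]
```

Emit:
jog_arm(
  targets=[
    {"xyz":[0,0,-0.28],"spin":0},
    {"xyz":[0,0,-0.28],"spin":0},
    {"xyz":[0,0,-0.28],"spin":0},
    {"xyz":[0,0,-0.29],"spin":0},
    {"xyz":[0.36,0.14,-0.12],"spin":0},
    {"xyz":[0.36,0.14,-0.13],"spin":0},
    {"xyz":[0.36,0.15,-0.12],"spin":0},
    {"xyz":[0.36,0.14,-0.13],"spin":0},
    {"xyz":[0.36,0.14,-0.12],"spin":0},
    {"xyz":[0.36,0.14,-0.13],"spin":0},
  ],
)

```text
time: 52.4
tool_pos: [579.4, -104.5, 191.7]
tcp_rot: [3.14, 0.0, 1.333]
contact_force: [-0.0, -0.5, -0.6]
grip_width: 53.4
finger_force: 0.0
```

Emit:
jog_arm(
  targets=[
    {"xyz":[0.36,0.15,-0.12],"spin":0},
    {"xyz":[0.11,-0.03,0],"spin":0},
    {"xyz":[0.11,-0.02,0],"spin":0},
    {"xyz":[0.1,-0.03,0],"spin":0},
    {"xyz":[0.11,-0.03,0],"spin":0},
    {"xyz":[0.11,-0.02,0],"spin":0},
    {"xyz":[0.11,-0.03,0],"spin":0},
    {"xyz":[0.1,-0.02,0],"spin":0},
    {"xyz":[0,0,0],"spin":0},
    {"xyz":[0,0,0],"spin":0},
  ],
)

```text
time: 53.65
tool_pos: [597.5, -18.6, 199.5]
tcp_rot: [3.142, 0.0, 1.333]
contact_force: [0.3, 0.5, -0.8]
grip_width: 53.2
finger_force: 0.0
```

```bash
python3 prof.py; python3 - <<'E'
from ring import *
t=bot.capture("top"); s=bot.capture("side"); cv2.imwrite("pics/top12.png",t)
edges("top",t,0,360); edges("side",s,20,190)
o=np.zeros((600,800,3),np.uint8); 
o[:,:400]=cv2.resize(t[195:330,408:498],(400,600),interpolation=cv2.INTER_CUBIC)
o[:,400:]=cv2.resize(t[190:325,210:300],(400,600),interpolation=cv2.INTER_CUBIC)
cv2.imwrite("pics/crop12.png",o)
E
```

```text
short- base/top edge 22.0
short+ base/top edge 26.4
long+ base/top edge 60.3Traceback (most recent call last):
  File "<stdin>", line 3, in <module>
  File "ring.py", line 7, in edges
    rr=np.arange(44,80,.5); px=np.array([proj(n,(433.5+r*np.cos(a),-247.2+r*np.sin(a),z)) for r in rr],np.float32)
                                         ~~~~^^^^^^^^^^^^^^^^^^^^^^^^^^^^^^^^^^^^^^^^^^^^
  File "h.py", line 15, in proj
    c,f=cal(n); q=R.from_euler("xyz",c["rotation"]).as_matrix().T@(np.array(p)-np.array(c["eye"])); s=q[:2]/q[2]
        ~~~^^^
  File "h.py", line 5, in cal
    c=bot.get_calibration(n); f=240/np.tan(np.radians(c["vfov"])/2)
ValueError: time passes only in moves, steps and waits
```

```bash
sed -i 's/^def cal/import functools\n@functools.lru_cache\ndef cal/' h.py; python3 - <<'E'
from ring import *
t=bot.capture("top"); s=bot.capture("side"); cv2.imwrite("pics/top12.png",t); cv2.imwrite("pics/side12.png",s)
o=np.zeros((600,800,3),np.uint8); 
o[:,:400]=cv2.resize(t[195:330,408:498],(400,600),interpolation=cv2.INTER_CUBIC)
o[:,400:]=cv2.resize(t[190:325,210:300],(400,600),interpolation=cv2.INTER_CUBIC)
cv2.imwrite("pics/crop12.png",o)
edges("top",t,0,360); edges("side",s,20,190)
E
```

```text
top 63 tape [ 434.  -246.9] mat [ 434.5 -249.4] gap [11.5 12.5 13.  12.5 14.  14.  14.  13.  13.5 13.5 13.  13.5 13.5 13.
 13.5 13.5 14.  14.  14.  13.5 14.5 13.5 13.5 13.  13.5 14.  13.5 14.
 14.  13.5 14.  14.5 14.  14.  14.5 14.  14.  14.  13.5 14.  14.5 13.
 14.  14.5 13.  12.5 12.5 12.  12.5 12.  11.5 10.  10.   9.5  9.   7.
  7.   7.   8.   8.5 10.  10.5 11. ]
side 43 tape [ 432.  -248.4] mat [ 430.9 -248.4] gap [14.  14.5 15.5 15.5 15.5 15.5 15.5 16.5 16.  17.  17.  18.  17.  18.
 18.  16.5 17.  17.  17.  17.  17.5 18.  19.  19.5 19.5 19.  19.  19.
 18.5 18.5 18.  17.  17.5 18.5 18.5 19.  18.5 17.5 17.  17.  16.5 16.5
 16. ]
```

View pics/crop12.png

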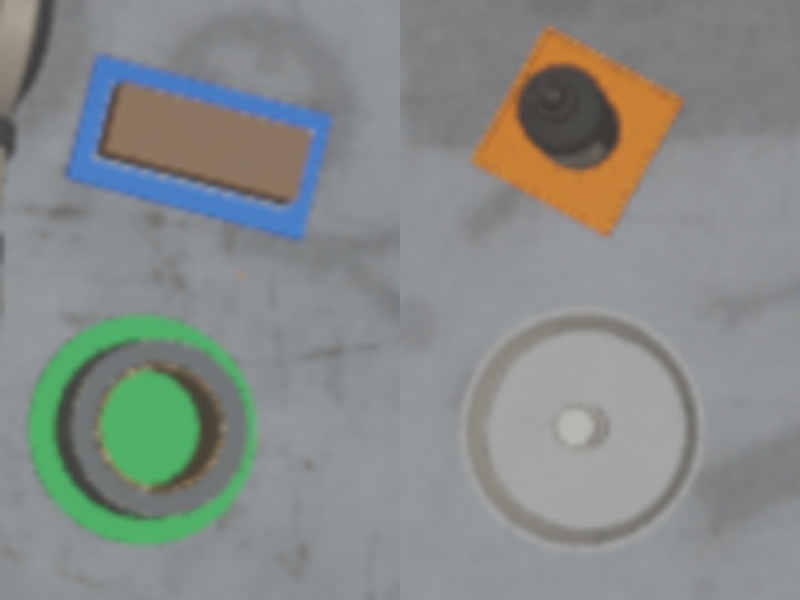

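The final picture shows every item in place and centred to about 2 mm. The bottle (base about (575,127) in the crop) is on the tray centre (577,132), and the jar is mid-dish at (580,427). The block sits inside its outline, and the tape is centred on the green mat at about (143,430).

```bash
python3 -c "
from plant import bot
print(bot.close_job())"
```

```text
the job is handed in; nothing more can be done
None
```

The pile is taken apart and the job is handed in at about 54 s of the 104 s allowed: bottle in the tray, jar in the dish, block in its outline and tape on the green mat, each within about 3 mm of centre by camera; the spanner and pliers were not touched.

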